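# Clip a fresh air reservoir into its bracket

## Task

Lift the clear dust cover with the yellow grip straight off the grey cradle, leaving the cradle where it stands, and set it down upright and lengthwise in the middle of the black rubber mat. Then take the aluminium air reservoir out of the cradle and snap it sideways, fully home, into both spring clips of the bracket, centred end to end and with its blue end at the bracket's blue stripe. Last, swing the red keeper bar square across the reservoir until it stops, and leave the wrench, the pucks and the jar where they are.

Things in the scene. Friction and masses are not known exactly. Their poses are not given: they have to be found in the camera images.
- cover_grip (a point): Yellow grip block on the roof of the clear dust cover (loose, 0.26 kg): 16 mm (x) x 70 mm (y) x 36 mm tall. Point in the middle of the block, 22 mm above the roof, 95 mm above the cover's lower rim. z up, y along the cover's length. Pads on the cradle rub on the cover's walls over the first 15 mm of lift, with about 4 N; they let go in a straight, level lift.
- cover_rim (a point): Middle of the open underside of the dust cover, at the height of its lower rim. The cover is an upside-down clear box with yellow edges, 68 mm (x) x 196 mm (y) outside, 73 mm tall without its grip, walls 3 mm. At the start it stands over cradle and reservoir, rim 8 mm above the table on the cradle's flange; lift it at least 85 mm before moving it sideways.
- cradle_mid (a point): Grey cradle (loose, 0.65 kg; 9 N with the reservoir): flange 100 x 220 x 8 mm, plinth 56 x 184 mm, its top 24 mm above the table; point in the middle of that top. Two V supports, 14 mm wide, 50 mm either side of the middle along y, carry the reservoir with its axis 52 mm above the table; between them its sides are free. y along its length.
- mat_mid (a point): Fixed black rubber mat, 150 mm (x) x 270 mm (y) x 4 mm with a thin yellow line near each short edge; this point is the middle of its top. y along its length. The place for the cover.
- reservoir_mid (a point): Air reservoir (loose, 0.25 kg): aluminium cylinder 30 mm in diameter and 160 mm long with an 8 mm brass stub on each end (176 mm over all). Point at its centre; y along the cylinder axis towards the blue-banded end (the other end has a black band). It lies level in the cradle under the cover.
- blue_end (a point): Middle of the reservoir's blue-banded end face, 80 mm from its centre along its y; same axes as the reservoir.
- bracket: Fixed bracket; origin under the middle of its aluminium base plate, 110 mm (x) x 200 mm (y) x 8 mm; y towards its blue stripe. Two upward-opening C clips of two sprung steel jaws each, 16 mm wide, 48 mm either side of the middle along y, 80 mm free between them. Mouth between the lips 19 mm; the flared lips end 76 mm above the table.
- seat (a point): Where the reservoir's centre is when fully home in the clips: on the bracket's middle, 50 mm above the table. y along the seated reservoir towards the blue stripe, z up. The reservoir, held level, meets the lips about 22 mm above home, goes in from straight above with about 15 N of push in all, snaps over the last 8 mm and stops on a block; pulling it out takes about 10 N.
- keeper (a joint): Red keeper bar, turning about an upright post 32 mm to -x and 68 mm to +y of the seat (bracket axes). 0 = at its stop, square across the reservoir, pointing along the bracket's +x; grows as it opens, counter-clockwise from above (1.57: along +y; limit 2.1). Stays where left (0.03 N m). Its underside is 4 mm over a fully seated reservoir; it cannot pass over one that is not home.
- keeper_knob (a point): Round red knob standing on the keeper bar (14 mm wide, 8 mm thick, underside 69 mm above the table). Knob 16 mm in diameter, 34 mm tall, 58 mm from the post's axis. Point on its axis, 22 mm above the bar's top, 99 mm above the table. x points along the bar away from the post.
- wrench: Loose steel wrench, 160 mm long, beyond the bracket. Leave alone.
- puck_dark: Loose dark steel puck, 60 mm across and 34 mm tall, far side of the table. Leave alone.
- puck_blue: Loose blue puck, 60 mm across and 34 mm tall, far side. Leave alone.
- oil_jar: Loose amber jar, 56 mm across and 75 mm tall, far side. Leave alone.
There are look-alikes about, which are no part of the job. What is shaped like the part that bears cover_grip but turquoise is not meant.

How it is judged:
By the outcome, as a careful person would: the job done as asked, in the order asked, and still so for the second after the job is handed in, with the robot touching nothing.
It also fails if it takes over 72 s, if anything falls off the work surface, if the arm or the gripper's body presses on something with over 40 N, if the wrist force passes 120 N, or if a joint passes its speed limit or range.

## Robot

A 6-joint arm with a two-finger parallel gripper is mounted at the origin on the work surface. World frame = base frame: x ahead of the robot, y to its left, z up, the work surface at z = 0. Lengths are in m, angles in rad, forces in N, time in s.
With the tool pointing down it reaches from about 0.3 to 0.85 m from the base axis. Payload 4.2 kg.
Tool frame: the origin (TCP) lies on the mounting face of the last link; the fingertips stand 191 mm ahead of it and the grasp point (between the pads) lies 172 mm ahead of it (bot.tip_reach is the distance from the TCP to the fingertips, in m); z points along the fingers, y is the direction in which the jaws open and shut (so a half turn about z gives the same grasp; the last joint's range is limited). The gripper opens to 91 mm and grips with 3 to 60 N. Pads are 32 mm wide; open, the fingers measure 118 mm over their backs; the gripper's body (76 mm by 178 mm) begins 60 mm behind the grasp point.
Start: joints at [-1.128, 0.32, 1.565, -0, 1.257, -0.02], TCP at [0.257, -0.515, 0.405] pointing down, gripper open.
Joint ranges: [-3.11, 3.11], [-0.84, 2.01], [0.21, 2.61], [-1.34, 4.49], [0.05, 2.63], [-2.56, 2.56]. Speed limits (rad/s): [2.57, 2.57, 3.14, 3.14, 3.14, 3.14].

## Interface

Orientations are given as a unit quaternion [w, x, y, z].
In Python, from workcell import bot gives the robot as it stands.
- The arm moves only by the tool arm_command, never from a script. Its argument "commands" is a list of rows, each a list of 7 numbers: the turn, a rotation vector about the tool's x, y, z in rad, then the shift along the tool's x, y, z in m, then the gripper's target within -1 to 1 (fully open at 1, half-way at 0, shut at -1). A call has exactly 5 rows; each row shifts and turns the commanded pose from where the row before left it, along the tool's axes as they then stand; what a row does not reach is not made up. A row lasts 1/8 s, in which the tool goes at most 62.5 mm and 10.7 degrees, less where a joint would pass 70% of its speed; a pose out of reach is approached as far as the arm can. A call with a gripper value outside its range is refused whole. The fingers move at their own pace and stop on an object; "newtons" is the grip in N (left out, the last holds). Time passes only in rows, so rows that do not move let the fingers close, or fill a call up. It gives the time, the measured TCP pose, the force and the opening at its end, in the units of the state.
- bot.observe(): the state, without advancing time (a new reading comes with each control period).
- bot.camera(name): name is "scene" or "top" or "wrist"; returns a dict with "frame" (420x560x3 uint8, red, green, blue), "fx", "fy", "cx", "cy" (pixels), "distortion" ([k1, k2, p1, p2, k3] as OpenCV has them; the pictures are not rectified), "eye" and "attitude" of the camera in the world. Camera axes: x right, y down, z forward; pixel columns grow to the right and rows downward; lengths in m; the calibration is good to about 2 mm. A picture is of the moment at which its call begins. There is no depth.
- bot.finish_job(): hands the job in, once; it reports no verdict.
The state is a dict: "time": time; "joints": joint angles; "dq": joint speeds; "joint_efforts": joint torques, N m; "ee_pos": TCP position; "eef_rot": TCP orientation; "wrist_force": force on the tool from outside, world axes, zero at the start; "ft_torque": the same for the moment, N m; "opening": finger opening in m.
Only numpy, scipy, OpenCV 4.12 (cv2) and the standard library are available. Lean on these libraries where they do the work, as an engineer would, in place of code of your own. Each camera call takes 0.05 s, during which the arm holds its last target.

## Working session

There is one attempt and no reset: what is moved stays moved. The work goes in short steps, Python scripts to look and compute and a tool call to move; the robot and the scene stay as the last step left them, time stands still between calls to the robot, and variables do not carry over. Pictures are saved under pics/ and viewed, and the job is handed in when it is done.

Besides the shell and the picture viewer there is one more tool, called after "Request:" as name(argument=value, ...) on one line, values as JSON. arm_command: Moves the arm, as the interface text tells. Its arguments: {"type":"object","properties":{"commands":{"type":"array","items":{"type":"array","items":{"type":"number"}}},"newtons":{"type":"number"}},"required":["commands"]}

```bash
ls; mkdir -p pics; cat > h.py <<'E'
import numpy as np, cv2
from workcell import bot
from scipy.spatial.transform import Rotation as R
def rot(q): return R.from_quat([q[1],q[2],q[3],q[0]])
def att(c):
    a=np.array(c["attitude"],float)
    return a if a.shape==(3,3) else rot(a).as_matrix()
def ray(c,px):
    K=np.array([[c["fx"],0,c["cx"]],[0,c["fy"],c["cy"]],[0,0,1]],float)
    u=cv2.undistortPoints(np.array(px,float).reshape(-1,1,2),K,np.array(c["distortion"],float)).reshape(-1,2)
    d=np.c_[u,np.ones(len(u))]@att(c).T
    return np.array(c["eye"],float),d
def onz(c,px,z):
    e,d=ray(c,px); s=(z-e[2])/d[:,2]; return e+d*s[:,None]
def proj(c,P):
    K=np.array([[c["fx"],0,c["cx"]],[0,c["fy"],c["cy"]],[0,0,1]],float)
    M=att(c).T; t=-M@np.array(c["eye"],float)
    return cv2.projectPoints(np.array(P,float).reshape(-1,1,3),cv2.Rodrigues(M)[0],t,K,np.array(c["distortion"],float))[0].reshape(-1,2)
def save(c,n): cv2.imwrite("pics/"+n+".png",c["frame"][:,:,::-1])
E
python3 - <<'E'
from h import *
print(bot.observe()); print(bot.tip_reach)
for n in ["scene","top","wrist"]:
    c=bot.camera(n); save(c,n+"0"); print(n,c["eye"],c["attitude"],c["fx"],c["distortion"])
E
```

```text
pics
{'time': 0.0, 'joints': array([-1.12798349e+00,  3.20259786e-01,  1.56566986e+00, -9.35369159e-07,
        1.25739369e+00, -2.00269895e-02]), 'dq': array([-0.00047824, -0.00048725,  0.000203  ,  0.00153799, -0.00167575,
        0.00029197]), 'joint_efforts': array([-1.35263740e-04, -4.12468028e+01, -2.31970382e+01,  7.27770827e-02,
        4.58117318e-02, -1.47567948e-04]), 'ee_pos': array([ 0.256644  , -0.51435172,  0.403942  ]), 'eef_rot': array([-8.45985743e-04,  9.73341308e-01,  2.29359871e-01, -1.82002669e-04]), 'wrist_force': array([-0.13461551, -0.25963683,  1.07855567]), 'ft_torque': array([ 0.01609528,  0.00318176, -0.0238725 ]), 'opening': 0.09099625800998518}
0.1908
scene [1.23986386 0.33949777 0.85051826] [-0.23053055  0.53023604  0.74402703 -0.33485696] 412.53018008256254 [0.03337657 0.         0.         0.         0.        ]
top [0.16485751 0.05867885 1.54496761] [-0.07418397  0.70492018 -0.70178636  0.07127535] 479.3181382549317 [-0.00178673  0.          0.          0.          0.        ]
wrist [ 0.32895536 -0.47687002  0.38270458] [ 0.12172574  0.84183855 -0.52028179 -0.07614166] 350.5267220888014 [-0.06224751  0.          0.          0.          0.        ]
```

View pics/scene0.png

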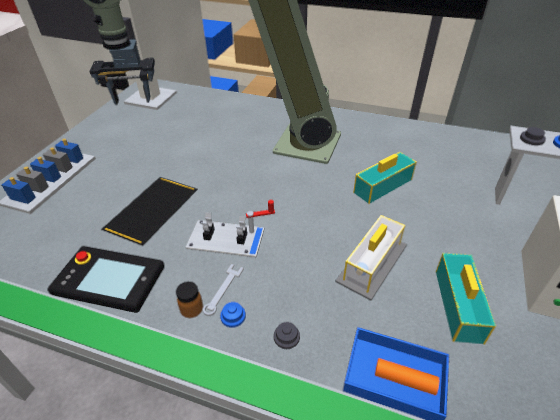

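View pics/top0.png

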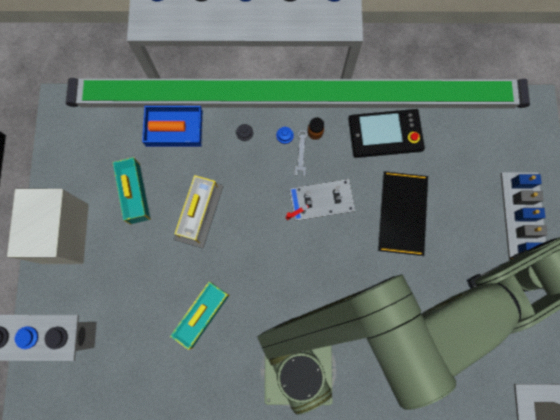

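View pics/wrist0.png

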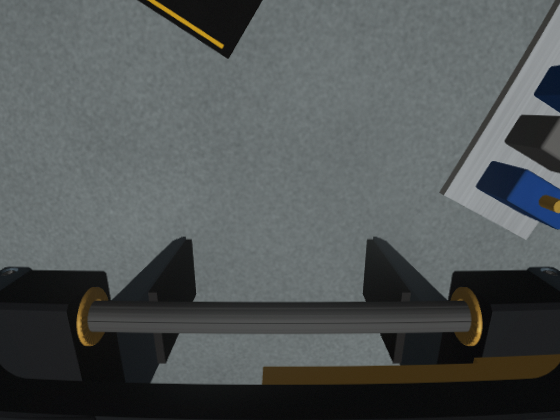

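The scene and top views show three candidates with a yellow grip:
- Top (197,208), scene (375,255): a clear box with yellow edges on a grey flange. This one matches the description.
- Top (130,190), scene (464,295): turquoise look-alike.
- Top (199,315), scene (386,177): turquoise look-alike.

The bracket is at top (322,200), the mat at (403,213).

I'll confirm the cover in an enlarged crop and measure.

```bash
python3 - <<'E'
from h import *
t=bot.camera("top"); s=bot.camera("scene")
a=cv2.resize(t["frame"][165:255,165:245],None,fx=5,fy=5,interpolation=cv2.INTER_CUBIC)
b=cv2.resize(s["frame"][205:305,325:415],None,fx=4.5,fy=4.5,interpolation=cv2.INTER_CUBIC)
h=450
cv2.imwrite("pics/crop1.png",np.hstack([a[:h],b[:h,:400]])[:,:,::-1])
a=cv2.resize(t["frame"][165:235,275:365],None,fx=4.4,fy=6,interpolation=cv2.INTER_CUBIC)
a=cv2.resize(t["frame"][165:235,275:365],None,fx=4.4,fy=4.4,interpolation=cv2.INTER_CUBIC)
b=cv2.resize(s["frame"][190:270,180:285],None,fx=3.8,fy=3.8,interpolation=cv2.INTER_CUBIC)
h=300
cv2.imwrite("pics/crop2.png",np.hstack([a[:h],b[:h]])[:,:,::-1])
def comps(c,lo,hi,roi,mina=8):
    hsv=cv2.cvtColor(c["frame"],cv2.COLOR_RGB2HSV); m=cv2.inRange(hsv,lo,hi)
    z=np.zeros_like(m); x0,y0,x1,y1=roi; z[y0:y1,x0:x1]=m[y0:y1,x0:x1]
    n,l,st,ce=cv2.connectedComponentsWithStats(z)
    out=[]
    for i in range(1,n):
        if st[i,4]>=mina:
            pts=np.argwhere(l==i)[:,::-1].astype(np.float32); out.append((st[i],ce[i],cv2.minAreaRect(pts)))
    return out
print("yellow cover top")
for o in comps(t,(20,120,120),(35,255,255),(165,165,230,255)): print(o)
print("mat lines top")
for o in comps(t,(15,100,100),(35,255,255),(370,165,440,262)): print(o,onz(t,[o[1]],.004))
print("blue stripe")
for o in comps(t,(100,120,80),(125,255,255),(280,175,310,220)): print(o,onz(t,[o[1]],.008))
print("red")
for o in comps(t,(0,150,80),(6,255,255),(275,190,320,230)): print(o)
E
```

```text
yellow cover top
(array([205, 180,  11,  31,  37], dtype=int32), array([209.94594595, 193.35135135]), ((209.9536895751953, 195.2595977783203), (5.27371883392334, 30.76335906982422), 10.124671936035156))
(array([188, 194,  11,  23, 127], dtype=int32), array([192.92913386, 204.8503937 ]), ((193.2000274658203, 204.9000244140625), (6.008327007293701, 22.452171325683594), 18.434946060180664))
mat lines top
(array([387, 173,  39,   5,  66], dtype=int32), array([406.48484848, 174.95454545]), ((406.010986328125, 174.89588928222656), (38.20994567871094, 1.6749565601348877), 6.009005546569824)) [[ 0.61973965 -0.36606473  0.004     ]]
(array([381, 248,  41,   6,  76], dtype=int32), array([400.88157895, 250.72368421]), ((401.0244140625, 250.7804718017578), (40.19708251953125, 1.9877676963806152), 6.34019136428833)) [[ 0.36539964 -0.33515946  0.004     ]]
blue stripe
(array([291, 189,   8,  21,  92], dtype=int32), array([294.66304348, 198.95652174]), ((294.729736328125, 198.8783721923828), (20.385475158691406, 4.438772678375244), 80.53767395019531)) [[0.53493567 0.00745589 0.008     ]]
(array([296, 214,   5,   4,  14], dtype=int32), array([297.92857143, 215.78571429]), ((298.0000305175781, 216.00001525878906), (2.8284268379211426, 4.242640495300293), 45.0)) [[ 0.47836612 -0.00307116  0.008     ]]
red
(array([287, 209,  16,  10,  53], dtype=int32), array([292.9245283 , 213.50943396]), ((294.1206970214844, 213.0517120361328), (4.642383575439453, 16.89827537536621), 68.19859313964844))
```

View pics/crop1.png

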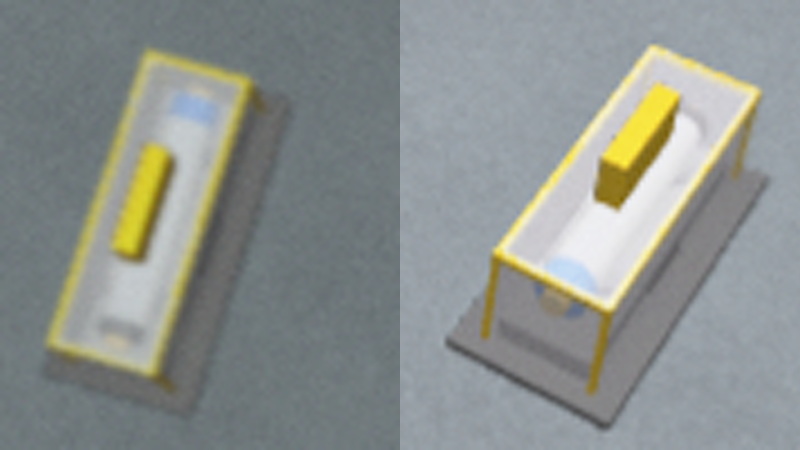

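View pics/crop2.png

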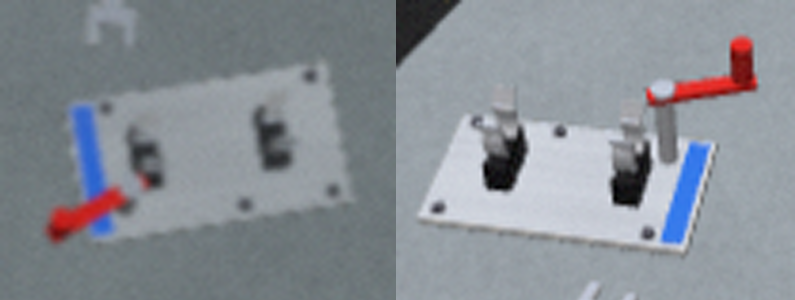

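The crop confirms it: clear roof, yellow edges, grey flange, and the reservoir inside with its blue end away from the robot. In the bracket crop, the keeper is swung open past the blue stripe. Next I'll measure poses from both views.

```bash
python3 - <<'E'
from h import *
t=bot.camera("top"); s=bot.camera("scene")
U=lambda pts,f,o: (np.array(pts,float)+.5)/f-.5+np.array(o)
tc=U([(148,50),(250,78),(155,373),(50,345)],5,(165,165))
sc=U([(655-400,45),(760-400,92),(610-400,310),(497-400,252)],4.5,(325,205))
P=onz(t,tc,.081);Q=onz(s,sc,.081)
print(P.round(4),P.mean(0)); print(Q.round(4),Q.mean(0))
# scene order: which corners
def tri(pt,ps):
    e1,d1=ray(t,[pt]);e2,d2=ray(s,[ps]);A=np.c_[d1[0],-d2[0]];k=np.linalg.lstsq(A,e2-e1,rcond=None)[0]
    a=e1+d1[0]*k[0];b=e2+d2[0]*k[1]; return (a+b)/2,np.linalg.norm(a-b)
# plate corners, top: crop2 4.4 
pc=U([(70,105),(322,62),(352,202),(97,242)],4.4,(275,165))
B=onz(t,pc,.008);print("bracket top",B.round(4),B.mean(0))
ps=U([(462-396,116),(717-396,144),(685-396,256),(420-396,218)],3.8,(180,190))
B=onz(s,ps,.008);print("bracket scene",B.round(4),B.mean(0))
# mat
def mask(c,roi):
    g=c["frame"].max(2);m=(g<60).astype(np.uint8);x0,y0,x1,y1=roi;z=np.zeros_like(m);z[y0:y1,x0:x1]=m[y0:y1,x0:x1];return z
z=mask(t,(372,165,440,262)); 
pts=np.argwhere(z)[:,::-1].astype(np.float32); r=cv2.minAreaRect(pts);M=onz(t,cv2.boxPoints(r),.004);print(r,M,M.mean(0))
# keeper knob top z=.111 and post z=.08
k=tri(U([(57,232)],4.4,(275,165))[0],U([(742-396,42)],3.8,(180,190))[0]);print("knob top",k)
# base check
E
```

```text
[[0.5956 0.3287 0.081 ]
 [0.5774 0.2633 0.081 ]
 [0.3884 0.3161 0.081 ]
 [0.4056 0.3818 0.081 ]] [0.49177776 0.32247893 0.081     ]
[[0.3871 0.3212 0.081 ]
 [0.4076 0.385  0.081 ]
 [0.5953 0.3309 0.081 ]
 [0.5758 0.267  0.081 ]] [0.49145129 0.32603066 0.081     ]
bracket top [[ 0.5706  0.0211  0.008 ]
 [ 0.6049 -0.1694  0.008 ]
 [ 0.4967 -0.1889  0.008 ]
 [ 0.4656  0.0011  0.008 ]] [ 0.53443444 -0.08402465  0.008     ]
bracket scene [[ 0.5019 -0.1871  0.008 ]
 [ 0.4674  0.0105  0.008 ]
 [ 0.5784  0.0289  0.008 ]
 [ 0.6063 -0.1659  0.008 ]] [ 0.53850351 -0.0784026   0.008     ]
((403.40045166015625, 213.49337768554688), (45.698551177978516, 80.35494995117188), 3.814074993133545) [[ 0.36073829 -0.26092101  0.004     ]
 [ 0.6301052  -0.28908251  0.004     ]
 [ 0.62013018 -0.44072267  0.004     ]
 [ 0.3515253  -0.40740668  0.004     ]] [ 0.49062474 -0.34953322  0.004     ]
knob top (array([0.45414618, 0.03068266, 0.10538979]), np.float64(0.004005884041834162))
```

Estimates so far:

| Item | Centre (x, y) | Axis heading |
|---|---|---|
| Cover | (0.4916, 0.324) | -15.8° |
| Mat | (0.4926, -0.3506) | -6.9° |
| Bracket | (0.536, -0.081) | y axis 99.4° |

I'll hold the tool's x axis along the blue-end direction throughout. That keeps joint 6 in range for every step. A small planner script will suggest the numbers for each move.

```bash
cat > plan.py <<'E'
import sys
from h import *
def plan(p,th,n,o=None):
    o=o or bot.observe(); q=rot(o["eef_rot"]); 
    p0=np.array(o["ee_pos"]); 
    x=q.as_matrix()[:,0]; th0=np.degrees(np.arctan2(x[1],x[0]))
    d=(th-th0+180)%360-180
    print("from",p0.round(4),"th",round(th0,2),"tilt(z axis)",q.as_matrix()[:,2].round(4),"open",round(o["opening"],4),"t",round(o["time"],2),"F",o["wrist_force"].round(1))
    D=(np.array(p)-p0)/n
    for i in range(n):
        a=np.radians(th0+d*i/n); X=np.array([np.cos(a),np.sin(a)]);Y=np.array([np.sin(a),-np.cos(a)])
        print([0,0,round(-np.radians(d/n),4),round(D[:2]@X,4),round(D[:2]@Y,4),round(-D[2],4)])
if __name__=="__main__":
    a=list(map(float,sys.argv[1:])); plan(a[:3],a[3],int(a[4]))
E
python3 plan.py .4916 .324 .42 -15.8 15
```

```text
from [ 0.2567 -0.5145  0.4046] th 26.51 tilt(z axis) [-1.e-04  3.e-04 -1.e+00] open 0.091 t 0.35 F [-0.7 -0.2 -0.6]
[0, 0, np.float64(0.0492), np.float64(0.039), np.float64(-0.043), np.float64(-0.001)]
[0, 0, np.float64(0.0492), np.float64(0.0368), np.float64(-0.0449), np.float64(-0.001)]
[0, 0, np.float64(0.0492), np.float64(0.0345), np.float64(-0.0467), np.float64(-0.001)]
[0, 0, np.float64(0.0492), np.float64(0.0322), np.float64(-0.0483), np.float64(-0.001)]
[0, 0, np.float64(0.0492), np.float64(0.0298), np.float64(-0.0498), np.float64(-0.001)]
[0, 0, np.float64(0.0492), np.float64(0.0273), np.float64(-0.0512), np.float64(-0.001)]
[0, 0, np.float64(0.0492), np.float64(0.0248), np.float64(-0.0525), np.float64(-0.001)]
[0, 0, np.float64(0.0492), np.float64(0.0221), np.float64(-0.0537), np.float64(-0.001)]
[0, 0, np.float64(0.0492), np.float64(0.0195), np.float64(-0.0547), np.float64(-0.001)]
[0, 0, np.float64(0.0492), np.float64(0.0168), np.float64(-0.0556), np.float64(-0.001)]
[0, 0, np.float64(0.0492), np.float64(0.014), np.float64(-0.0563), np.float64(-0.001)]
[0, 0, np.float64(0.0492), np.float64(0.0112), np.float64(-0.057), np.float64(-0.001)]
[0, 0, np.float64(0.0492), np.float64(0.0084), np.float64(-0.0574), np.float64(-0.001)]
[0, 0, np.float64(0.0492), np.float64(0.0056), np.float64(-0.0578), np.float64(-0.001)]
[0, 0, np.float64(0.0492), np.float64(0.0027), np.float64(-0.058), np.float64(-0.001)]
```

Request:
arm_command(commands=[[0, 0, 0.049, 0.039, -0.043, -0.001, 1], [0, 0, 0.049, 0.037, -0.045, -0.001, 1], [0, 0, 0.049, 0.034, -0.047, -0.001, 1], [0, 0, 0.049, 0.032, -0.048, -0.001, 1], [0, 0, 0.049, 0.03, -0.05, -0.001, 1]])

```text
time: 0.98
ee_pos: [0.3345, -0.233, 0.41]
eef_rot: [0.0, 0.994, 0.108, 0.0]
wrist_force: [1.2, 0.3, -0.4]
opening: 0.0911
```

Request:
arm_command(commands=[[0, 0, 0.049, 0.027, -0.051, -0.001, 1], [0, 0, 0.049, 0.025, -0.052, -0.001, 1], [0, 0, 0.049, 0.022, -0.054, -0.001, 1], [0, 0, 0.049, 0.02, -0.055, -0.001, 1], [0, 0, 0.049, 0.017, -0.056, -0.001, 1]])

```text
time: 1.6
ee_pos: [0.413, 0.0471, 0.4151]
eef_rot: [0.0, 1.0, -0.014, 0.001]
wrist_force: [0.6, -0.8, 0.1]
opening: 0.0913
```

```bash
sed -i 's/print(\[0,0,round(-np.radians(d\/n),4),round(D\[:2\]@X,4),round(D\[:2\]@Y,4),round(-D\[2\],4)\])/print("[0,0,%.3f,%.4f,%.4f,%.4f]"%(-np.radians(d\/n),D[:2]@X,D[:2]@Y,-D[2]))/' plan.py; python3 plan.py .4916 .324 .42 -15.8 5
python3 - <<'E'
from h import *
c=bot.camera("wrist");save(c,"w1")
E
```

```text
from [0.413  0.0471 0.4151] th -1.64 tilt(z axis) [ 1.4e-03 -3.0e-04 -1.0e+00] open 0.0913 t 1.6 F [ 0.6 -0.8  0.1]
[0,0,0.049,0.0141,-0.0558,-0.0010]
[0,0,0.049,0.0114,-0.0564,-0.0010]
[0,0,0.049,0.0086,-0.0569,-0.0010]
[0,0,0.049,0.0057,-0.0573,-0.0010]
[0,0,0.049,0.0029,-0.0575,-0.0010]
```

View pics/w1.png

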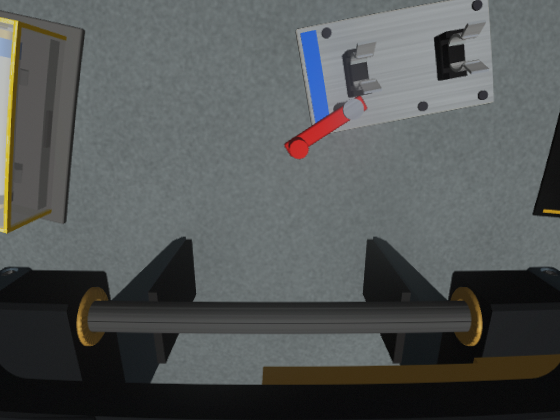

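The view from halfway shows the bracket at (297..494, 0..133), with the keeper's knob at (298,147) and its post at (357,107). I'll move on to the cover and measure the bracket from this picture.

Request:
arm_command(commands=[[0, 0, 0.049, 0.014, -0.056, -0.001, 1], [0, 0, 0.049, 0.011, -0.056, -0.001, 1], [0, 0, 0.049, 0.009, -0.057, -0.001, 1], [0, 0, 0.049, 0.006, -0.057, -0.001, 1], [0, 0, 0.049, 0.003, -0.058, -0.001, 1]])

```text
time: 2.28
ee_pos: [0.4916, 0.3238, 0.4198]
eef_rot: [0.0, 0.991, -0.136, 0.0]
wrist_force: [0.4, -0.0, 1.3]
opening: 0.0911
```

```bash

python3 - <<'E'
from h import *
c=bot.camera("wrist");save(c,"w2")
import pickle; pickle.dump({k:c[k] for k in c},open("w2.pkl","wb"))
E
python3 plan.py .4916 .324 .42 -15.8 1
```

```text
from [0.4931 0.3295 0.4191] th -15.56 tilt(z axis) [ 0.0026  0.0069 -1.    ] open 0.0909 t 2.33 F [4.2 7.2 1. ]
[0,0,0.004,-0.0000,0.0057,-0.0009]
```

View pics/w2.png

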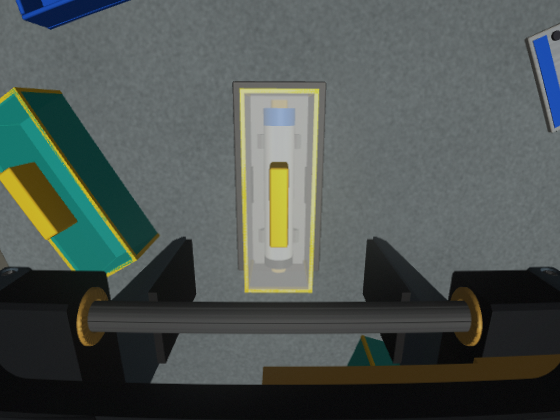

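The picture shows the clear cover centred, with roof corners near (240,90), (319,90), (313,292) and (244,292). The arm was still settling, so I'll take a settled picture and measure.

```bash

cat > cov.py <<'E'
from h import *
c=bot.camera("wrist")
hsv=cv2.cvtColor(c["frame"],cv2.COLOR_RGB2HSV); m=cv2.inRange(hsv,(20,60,120),(35,255,255))
m[:,:225]=0;m[:,335:]=0;m[300:]=0
n,l,st,ce=cv2.connectedComponentsWithStats(m)
for i in range(1,n):
    if st[i,4]<100: continue
    pts=np.argwhere(l==i)[:,::-1].astype(np.float32)
    big=st[i,3]>150
    H=cv2.convexHull(pts)
    q=cv2.approxPolyDP(H,8,True).reshape(-1,2)
    z=.081 if big else .121
    P=onz(c,q,z)
    print(st[i],q.tolist(),P.round(4).tolist())
    if len(q)==4: print(" centre",P.mean(0).round(4))
    r=cv2.minAreaRect(onz(c,pts,z)[:,:2].astype(np.float32)); print(" rect",r)
E
python3 cov.py; python3 plan.py .4916 .324 .42 -15.8 1
```

```text
[ 249   87   81  207 2644] [[329.0, 89.0], [320.0, 292.0], [253.0, 292.0], [249.0, 88.0]] [[0.5772, 0.2656, 0.081], [0.3901, 0.3191, 0.081], [0.408, 0.3846, 0.081], [0.5963, 0.3316, 0.081]]
 centre [0.4929 0.3252 0.081 ]
 rect ((0.4928377568721771, 0.32548531889915466), (0.06980937719345093, 0.19743221998214722), 74.14397430419922)
[ 279  168   20   80 1528] [[297.0, 168.0], [296.0, 246.0], [280.0, 247.0], [279.0, 169.0]] [[0.5249, 0.3095, 0.121], [0.4609, 0.3272, 0.121], [0.4636, 0.3405, 0.121], [0.528, 0.3235, 0.121]]
 centre [0.4944 0.3252 0.121 ]
 rect ((0.4942489266395569, 0.3249325454235077), (0.015360827557742596, 0.06735982745885849), 74.47334289550781)
from [0.4923 0.3265 0.4187] th -15.37 tilt(z axis) [ 6.0e-04  2.2e-03 -1.0e+00] open 0.0913 t 2.38 F [ 0.1 -1.6 -0.5]
[0,0,0.007,-0.0000,0.0026,-0.0013]
```

Request:
arm_command(commands=[[0, 0, 0.004, 0.001, 0.002, 0.04, 1], [0, 0, 0.002, 0, 0, 0.04, 1], [0, 0, 0, 0, 0, 0.032, 1], [0, 0, 0, 0, 0, 0.018, 1], [0, 0, 0, 0, 0, 0.008, 1]])

```text
time: 3.0
ee_pos: [0.4915, 0.319, 0.2807]
eef_rot: [0.001, 0.99, -0.139, -0.001]
wrist_force: [0.2, 0.5, 0.7]
opening: 0.0914
```

```bash
python3 plan.py .493 .3253 .278 -15.7 1
```

```text
from [0.4915 0.319  0.2807] th -15.95 tilt(z axis) [-0.0019 -0.0015 -1.    ] open 0.0914 t 3.0 F [0.2 0.5 0.7]
[0,0,-0.004,-0.0003,-0.0065,0.0027]
```

Request:
arm_command(commands=[[0, 0, -0.004, 0, -0.0065, 0.003, 1], [0, 0, 0, 0, 0, 0, 0.2], [0, 0, 0, 0, 0, 0, 0], [0, 0, 0, 0, 0, 0, -0.3], [0, 0, 0, 0, 0, 0, -0.3]], newtons=25)

```text
time: 3.62
ee_pos: [0.4935, 0.3262, 0.279]
eef_rot: [-0.0, 0.991, -0.137, 0.0]
wrist_force: [0.8, 0.2, 0.2]
opening: 0.0539
```

```bash
python3 plan.py .493 .3253 .278 -15.7 1; python3 -c "
from h import *
c=bot.camera('wrist');save(c,'w3')"
```

```text
from [0.4935 0.3262 0.279 ] th -15.71 tilt(z axis) [ 4.e-04  2.e-04 -1.e+00] open 0.0539 t 3.62 F [0.8 0.2 0.2]
[0,0,-0.000,-0.0002,0.0010,0.0010]
```

View pics/w3.png

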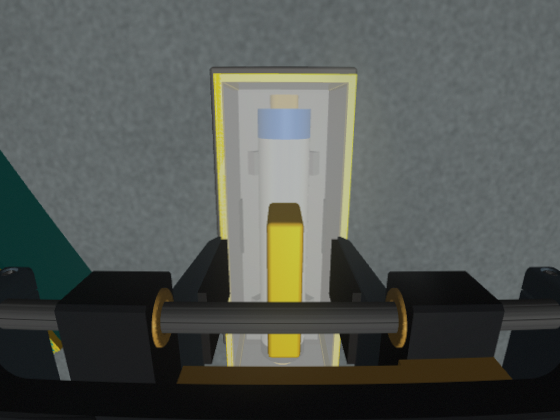

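The yellow grip sits at column 285 between the pads, which are at 228 and 332, so it is well centred. Closing.

Request:
arm_command(commands=[[0, 0, 0, 0, 0.001, 0.001, -0.6], [0, 0, 0, 0, 0, 0, -0.9], [0, 0, 0, 0, 0, 0, -1], [0, 0, 0, 0, 0, 0, -1], [0, 0, 0, 0, 0, 0, -1]], newtons=30)

```text
time: 4.3
ee_pos: [0.4932, 0.3251, 0.2776]
eef_rot: [0.0, 0.991, -0.137, -0.0]
wrist_force: [-0.6, -1.8, 0.7]
opening: 0.0161
```

Request:
arm_command(commands=[[0, 0, 0, 0, 0, -0.006, -1], [0, 0, 0, 0, 0, -0.01, -1], [0, 0, 0, 0, 0, -0.01, -1], [0, 0, 0, 0, 0, -0.015, -1], [0, 0, 0, 0, 0, -0.03, -1]])

```text
time: 4.92
ee_pos: [0.493, 0.3252, 0.3494]
eef_rot: [0.0, 0.991, -0.137, -0.001]
wrist_force: [0.1, -0.1, -2.2]
opening: 0.0155
```

```bash
python3 plan.py .493 .3253 .40 -15.7 1; python3 -c "
from h import *
c=bot.camera('wrist');save(c,'w4')
c=bot.camera('scene');save(c,'s4')"
```

```text
from [0.493  0.3252 0.3494] th -15.71 tilt(z axis) [-1.4e-03 -8.0e-04 -1.0e+00] open 0.0155 t 4.92 F [ 0.1 -0.1 -2.2]
[0,0,-0.000,0.0000,-0.0001,-0.0506]
```

View pics/w4.png

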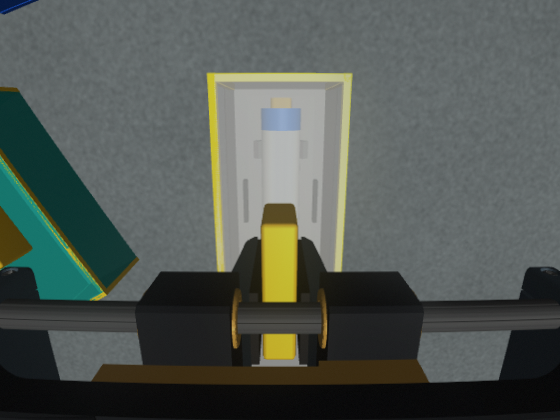

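View pics/s4.png

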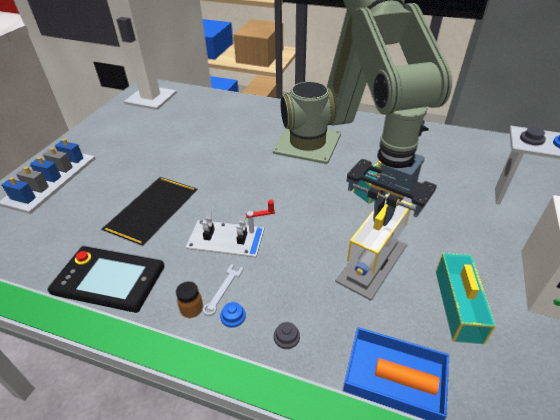

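The cover is in hand and rising; the cradle has stayed put. I'll lift further and then carry it.

Request:
arm_command(commands=[[0, 0, 0, 0, 0, -0.02, -1], [0, 0, 0, 0, 0, -0.02, -1], [0, 0, 0, 0, 0, -0.015, -1], [0, 0, 0, 0, 0.01, -0.01, -1], [0, 0, 0, 0, 0.025, -0.006, -1]])

```text
time: 5.65
ee_pos: [0.4835, 0.2909, 0.4196]
eef_rot: [0.0, 0.991, -0.136, -0.0]
wrist_force: [-0.2, -1.1, -2.2]
opening: 0.0159
```

```bash
python3 plan.py .4926 -.3506 .42 -6.9 16
```

```text
from [0.4835 0.2909 0.4196] th -15.64 tilt(z axis) [-3.e-04 -7.e-04 -1.e+00] open 0.0159 t 5.65 F [-0.2 -1.1 -2.2]
[0,0,-0.010,0.0114,0.0385,-0.0000]
[0,0,-0.010,0.0110,0.0386,-0.0000]
[0,0,-0.010,0.0106,0.0387,-0.0000]
[0,0,-0.010,0.0103,0.0388,-0.0000]
[0,0,-0.010,0.0099,0.0389,-0.0000]
[0,0,-0.010,0.0095,0.0390,-0.0000]
[0,0,-0.010,0.0091,0.0390,-0.0000]
[0,0,-0.010,0.0088,0.0391,-0.0000]
[0,0,-0.010,0.0084,0.0392,-0.0000]
[0,0,-0.010,0.0080,0.0393,-0.0000]
[0,0,-0.010,0.0076,0.0394,-0.0000]
[0,0,-0.010,0.0073,0.0394,-0.0000]
[0,0,-0.010,0.0069,0.0395,-0.0000]
[0,0,-0.010,0.0065,0.0396,-0.0000]
[0,0,-0.010,0.0061,0.0396,-0.0000]
[0,0,-0.010,0.0058,0.0397,-0.0000]
```

Request:
arm_command(commands=[[0, 0, -0.016, 0.013, 0.045, 0, -1], [0, 0, -0.016, 0.013, 0.047, 0, -1], [0, 0, -0.016, 0.012, 0.047, 0, -1], [0, 0, -0.016, 0.012, 0.047, 0, -1], [0, 0, -0.016, 0.011, 0.047, 0, -1]])

```text
time: 6.28
ee_pos: [0.4856, 0.0481, 0.4194]
eef_rot: [0.0, 0.995, -0.097, -0.001]
wrist_force: [0.9, -0.1, -2.6]
opening: 0.0158
```

Request:
arm_command(commands=[[0, 0, -0.016, 0.01, 0.047, 0, -1], [0, 0, -0.016, 0.01, 0.047, 0, -1], [0, 0, -0.016, 0.009, 0.047, 0, -1], [0, 0, -0.016, 0.008, 0.047, 0, -1], [0, 0, -0.016, 0.008, 0.047, 0, -1]])

```text
time: 6.9
ee_pos: [0.4916, -0.1906, 0.4195]
eef_rot: [-0.0, 0.998, -0.057, -0.001]
wrist_force: [-0.2, -0.1, -2.1]
opening: 0.016
```

```bash
python3 plan.py .4926 -.3506 .42 -6.9 5
```

```text
from [ 0.4916 -0.1906  0.4195] th -6.57 tilt(z axis) [-1.5e-03  2.0e-04 -1.0e+00] open 0.016 t 6.9 F [-0.2 -0.1 -2.1]
[0,0,0.001,0.0039,0.0318,-0.0001]
[0,0,0.001,0.0039,0.0318,-0.0001]
[0,0,0.001,0.0039,0.0318,-0.0001]
[0,0,0.001,0.0040,0.0318,-0.0001]
[0,0,0.001,0.0040,0.0318,-0.0001]
```

Request:
arm_command(commands=[[0, 0, 0.003, 0.006, 0.045, 0, -1], [0, 0, 0.002, 0.005, 0.042, 0, -1], [0, 0, 0, 0.004, 0.038, 0, -1], [0, 0, 0, 0.003, 0.024, 0, -1], [0, 0, 0, 0.001, 0.01, 0, -1]])

```text
time: 7.52
ee_pos: [0.493, -0.3496, 0.4194]
eef_rot: [-0.0, 0.998, -0.06, -0.001]
wrist_force: [-0.3, 1.0, -2.8]
opening: 0.0159
```

```bash
python3 plan.py .4926 -.3506 .42 -6.9 1;python3 -c "
from h import *
c=bot.camera('wrist');save(c,'w5');
import pickle;pickle.dump(dict(c),open('w5.pkl','wb'))
"; python3 plan.py .4926 -.3506 .42 -6.9 1
```

```text
from [ 0.493  -0.3496  0.4194] th -6.92 tilt(z axis) [-1.e-03  9.e-04 -1.e+00] open 0.0159 t 7.53 F [-0.3  1.  -2.8]
[0,0,-0.000,-0.0002,0.0010,-0.0006]
from [ 0.4932 -0.35    0.4194] th -6.91 tilt(z axis) [-6.e-04 -3.e-04 -1.e+00] open 0.0161 t 7.58 F [ 0.5 -0.5 -1.5]
[0,0,-0.000,-0.0005,0.0007,-0.0006]
```

View pics/w5.png

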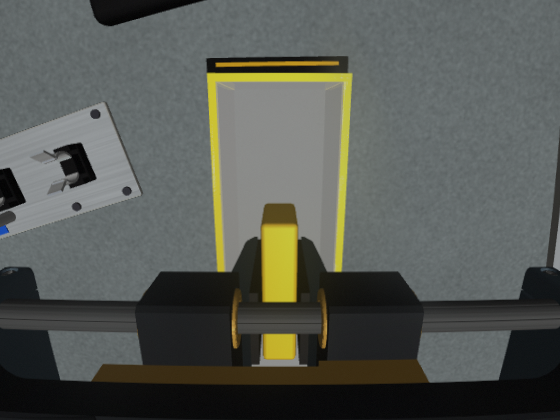

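The mat's far edge shows from (207,58) to (348,56), with the yellow line at (215..339, 64). I'll use it to refine the mat pose, and also recover the bracket from w1.

```bash
python3 - <<'E'
from h import *
import pickle;c=pickle.load(open('w5.pkl','rb'))
print(onz(c,[(207,58),(348,56.5)],.004)); L=onz(c,[(215.5,64.5),(339,63)],.004);print(L,L.mean(0))
d=L[1]-L[0];print(np.degrees(np.arctan2(d[1],d[0]))+90)
F=onz(c,[(207,58),(348,56.5)],.004).mean(0)
for a in (-6.9,-7.3): 
  a=np.radians(a);print(F[:2]-.135*np.array([np.cos(a),np.sin(a)]))
print("br",onz(c,[(104,102),(141,193)],.008))
E
```

```text
[[ 0.63468127 -0.2887773   0.004     ]
 [ 0.61835316 -0.43591253  0.004     ]]
[[ 0.62712096 -0.29663014  0.004     ]
 [ 0.6129573  -0.42597089  0.004     ]] [ 0.62003913 -0.36130051  0.004     ]
-6.249361055974191
[ 0.49249497 -0.34612644]
[ 0.49261147 -0.34519119]
br [[ 0.60543746 -0.17037751  0.008     ]
 [ 0.50105854 -0.18853532  0.008     ]]
```

Request:
arm_command(commands=[[0, 0, -0.005, 0, -0.002, 0.035, -1], [0, 0, 0, 0, 0, 0.04, -1], [0, 0, 0, 0, 0, 0.035, -1], [0, 0, 0, 0, 0, 0.018, -1], [0, 0, 0, 0, 0, 0.008, -1]])

```text
time: 8.2
ee_pos: [0.494, -0.3454, 0.2828]
eef_rot: [-0.001, 0.998, -0.056, -0.001]
wrist_force: [0.3, 0.2, -1.9]
opening: 0.0159
```

Request:
arm_command(commands=[[0, 0, 0, 0, 0, 0.004, -1], [0, 0, 0, 0, 0, 0.003, -1], [0, 0, 0, 0, 0, 0.002, -1], [0, 0, 0, 0, 0, 0.001, -1], [0, 0, 0, 0, 0, 0, -1]])

```text
time: 8.82
ee_pos: [0.4941, -0.3467, 0.2739]
eef_rot: [0.0, 0.998, -0.057, 0.0]
wrist_force: [0.5, 0.1, -2.5]
opening: 0.016
```

```bash
python3 plan.py .4926 -.3485 .274 -6.6 1; python3 -c "
from h import *
c=bot.camera('wrist');save(c,'w6');"
```

```text
from [ 0.4941 -0.3467  0.2739] th -6.55 tilt(z axis) [ 2.e-04 -2.e-04 -1.e+00] open 0.016 t 8.82 F [ 0.5  0.1 -2.5]
[0,0,0.001,-0.0012,0.0019,-0.0001]
```

View pics/w6.png

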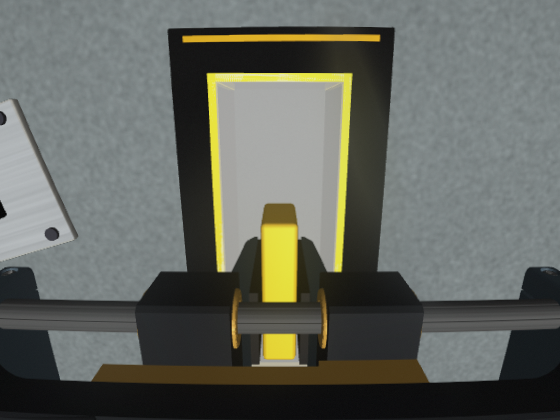

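The cover hovers over the mat with margins of about 39 px on the left and 42 px on the right at the far end. I'll nudge it 2 mm to the right and lower to contact.

Request:
arm_command(commands=[[0, 0, 0, -0.001, 0.002, 0.0005, -1], [0, 0, 0, 0, 0, 0.001, -1], [0, 0, 0, 0, 0, 0.001, -1], [0, 0, 0, 0, 0, 0.001, -1], [0, 0, 0, 0, 0, 0, -1]])

```text
time: 9.5
ee_pos: [0.4927, -0.3485, 0.2734]
eef_rot: [0.0, 0.998, -0.057, 0.001]
wrist_force: [-3.8, 1.9, 14.9]
opening: 0.0157
```

Contact is made at 15 N, so the cover is on the mat. Releasing.

Request:
arm_command(commands=[[0, 0, 0, 0, 0, -0.002, -1], [0, 0, 0, 0, 0, 0, 0.0], [0, 0, 0, 0, 0, 0, 0.0], [0, 0, 0, 0, 0, 0, 0.0], [0, 0, 0, 0, 0, 0, 0.0]])

```text
time: 10.12
ee_pos: [0.4929, -0.3486, 0.2721]
eef_rot: [0.0, 0.998, -0.057, -0.0]
wrist_force: [-0.3, -0.4, 0.4]
opening: 0.0454
```

Request:
arm_command(commands=[[0, 0, 0, 0, 0, -0.01, 0.3], [0, 0, 0, 0, 0, -0.025, 0.3], [0, 0, 0, 0, 0, -0.035, 0.3], [0, 0, 0, 0, 0, -0.04, 1], [0, 0, 0, 0, 0, -0.035, 1]])

```text
time: 10.75
ee_pos: [0.4927, -0.3484, 0.4197]
eef_rot: [0.001, 0.998, -0.057, 0.001]
wrist_force: [0.3, -1.0, -1.0]
opening: 0.0764
```

```bash
python3 -c "
from h import *
c=bot.camera('wrist');save(c,'w7');"; python3 plan.py .493 .3253 .40 -15.7 15
```

```text
from [ 0.4933 -0.3488  0.4248] th -6.54 tilt(z axis) [ 0.0091 -0.0067 -0.9999] open 0.0805 t 10.8 F [ 3.1 -1.2  3.2]
[0,0,0.011,-0.0051,-0.0446,0.0017]
[0,0,0.011,-0.0056,-0.0446,0.0017]
[0,0,0.011,-0.0061,-0.0445,0.0017]
[0,0,0.011,-0.0066,-0.0445,0.0017]
[0,0,0.011,-0.0070,-0.0444,0.0017]
[0,0,0.011,-0.0075,-0.0443,0.0017]
[0,0,0.011,-0.0080,-0.0442,0.0017]
[0,0,0.011,-0.0085,-0.0441,0.0017]
[0,0,0.011,-0.0089,-0.0440,0.0017]
[0,0,0.011,-0.0094,-0.0439,0.0017]
[0,0,0.011,-0.0099,-0.0438,0.0017]
[0,0,0.011,-0.0103,-0.0437,0.0017]
[0,0,0.011,-0.0108,-0.0436,0.0017]
[0,0,0.011,-0.0113,-0.0435,0.0017]
[0,0,0.011,-0.0117,-0.0434,0.0017]
```

View pics/w7.png

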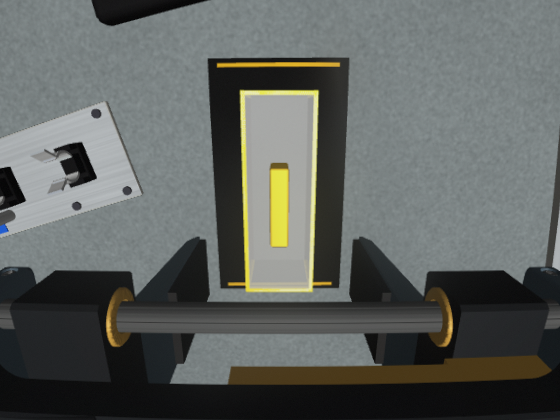

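The cover stands upright on the mat, lengthwise between the two yellow lines at rows 65 and 284. I'll work out its centring and start back.

```bash
python3 - <<'E'
from h import *
c=bot.camera('wrist');save(c,'w8')
hsv=cv2.cvtColor(c["frame"],cv2.COLOR_RGB2HSV);
m=cv2.inRange(hsv,(18,80,120),(35,255,255));m[:,:200]=0;m[:,360:]=0;m[300:]=0
n,l,st,ce=cv2.connectedComponentsWithStats(m)
for i in range(1,n):
    if st[i,4]<40: continue
    pts=np.argwhere(l==i)[:,::-1].astype(np.float32)
    z=.077 if st[i,3]>150 else .004 if st[i,3]<20 else .117
    P=onz(c,pts,z)[:,:2].astype(np.float32)
    print(st[i],z,cv2.minAreaRect(P))
E
```

```text
[216  67 121   5 507] 0.004 ((0.6201484799385071, -0.36093175411224365), (0.12911267578601837, 0.004225370939821005), 83.55733489990234)
[ 227   94   89  199 1273] 0.077 ((0.4942135214805603, -0.34254342317581177), (0.07707203924655914, 0.20127764344215393), 78.19942474365234)
[ 268  171   19   77 1426] 0.117 ((0.4947715401649475, -0.3475826382637024), (0.015374250710010529, 0.06714288890361786), 83.00177001953125)
[306 206  24  87 320] 0.117 ((0.45452818274497986, -0.3717974126338959), (0.07901882380247116, 0.0209825336933136), 6.886813640594482)
```

Request:
arm_command(commands=[[0, 0, 0.016, -0.006, -0.045, 0, 1], [0, 0, 0.016, -0.007, -0.052, 0, 1], [0, 0, 0.016, -0.007, -0.054, 0, 1], [0, 0, 0.016, -0.008, -0.054, 0, 1], [0, 0, 0.016, -0.009, -0.054, 0, 1]])

```text
time: 11.48
ee_pos: [0.4938, -0.0852, 0.4168]
eef_rot: [-0.0, 0.995, -0.097, -0.0]
wrist_force: [0.6, 0.2, 0.1]
opening: 0.0914
```

Request:
arm_command(commands=[[0, 0, 0.016, -0.01, -0.054, 0, 1], [0, 0, 0.016, -0.011, -0.054, 0, 1], [0, 0, 0.016, -0.012, -0.054, 0, 1], [0, 0, 0.016, -0.012, -0.052, 0, 1], [0, 0, 0.016, -0.013, -0.05, 0, 1]])

```text
time: 12.1
ee_pos: [0.4964, 0.1852, 0.4167]
eef_rot: [0.0, 0.991, -0.137, -0.0]
wrist_force: [-0.3, 0.0, -0.5]
opening: 0.0911
```

```bash
python3 plan.py .493 .3253 .38 -15.7 5
```

```text
from [0.4964 0.1852 0.4167] th -15.72 tilt(z axis) [-5.e-04 -4.e-04 -1.e+00] open 0.0911 t 12.1 F [-0.3  0.  -0.5]
[0,0,-0.000,-0.0082,-0.0268,0.0073]
[0,0,-0.000,-0.0082,-0.0268,0.0073]
[0,0,-0.000,-0.0082,-0.0268,0.0073]
[0,0,-0.000,-0.0082,-0.0268,0.0073]
[0,0,-0.000,-0.0082,-0.0268,0.0073]
```

The cover is centred to about 2 mm. On to the cradle.

Request:
arm_command(commands=[[0, 0, 0, -0.012, -0.043, 0.003, 1], [0, 0, 0, -0.011, -0.038, 0.003, 1], [0, 0, 0, -0.009, -0.028, 0.004, 1], [0, 0, 0, -0.006, -0.018, 0.004, 1], [0, 0, 0, -0.003, -0.007, 0.003, 1]])

```text
time: 12.72
ee_pos: [0.4935, 0.3241, 0.3995]
eef_rot: [0.001, 0.991, -0.136, -0.0]
wrist_force: [-0.0, -0.5, -0.4]
opening: 0.0912
```

```bash
python3 - <<'E'
from h import *
c=bot.camera('wrist')
c=bot.camera('wrist');save(c,'w9')
import pickle;pickle.dump(dict(c),open('w9.pkl','wb'))
E
python3 plan.py .493 .3253 .38 -15.7 1
```

```text
from [0.4935 0.3236 0.3996] th -15.69 tilt(z axis) [-0.001 -0.001 -1.   ] open 0.0911 t 12.82 F [-0.3 -0.   0.6]
[0,0,0.000,-0.0010,-0.0015,0.0196]
```

View pics/w9.png

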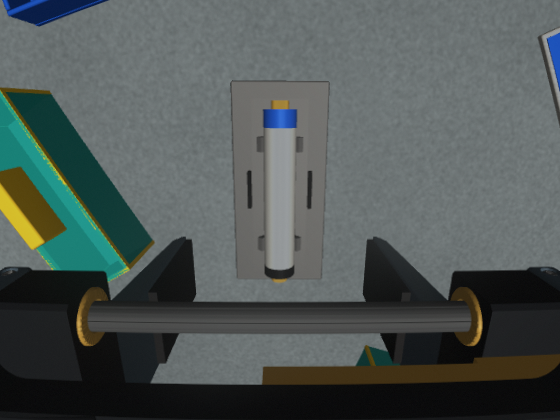

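The cover is off and the cradle is where it was. The reservoir is at column 280, with its blue end at row 109 and its black end near row 277.

```bash
python3 - <<'E'
from h import *
import pickle;c=pickle.load(open('w9.pkl','rb'))
f=c["frame"].astype(int)
cv2.imwrite("pics/c9.png",cv2.resize(c["frame"][90:290,225:335],None,fx=4,fy=3,interpolation=cv2.INTER_NEAREST)[:,:,::-1])
hsv=cv2.cvtColor(c["frame"],cv2.COLOR_RGB2HSV)
b=cv2.inRange(hsv,(100,120,60),(125,255,255)); b[:,:250]=0;b[:,310:]=0
ys,xs=np.nonzero(b);print("blue",xs.min(),xs.max(),ys.min(),ys.max())
g=f.max(2)
for y in range(130,262,10):
    r=np.nonzero(g[y,255:305]>150)[0]; print(y,r.min()+255,r.max()+255,end='; ')
print()
print(g[100:115,280],g[258:288,280])
# centreline
L=[]
for y in range(130,262,4):
    r=np.nonzero(g[y,255:305]>150)[0]; L.append(((r.min()+r.max())/2+255,y))
P=onz(c,L,.055)
v=np.polyfit(P[:,0],P[:,1],1);print("heading",np.degrees(np.arctan(v[0])),"y at x=.493",np.polyval(v,.493))
e=onz(c,[(280,109),(279,268),(279,277)],.067);print(e)
E
```

```text
blue 263 296 109 127
130 271 292; 140 270 291; 150 270 291; 160 271 291; 170 270 291; 180 271 291; 190 271 291; 200 271 291; 210 271 290; 220 271 290; 230 271 290; 240 271 290; 250 271 290; 260 271 290; 
[146 161 161 162 161 162 161 162 161 188 208 208 209 208 209] [154 152 154 153 153 154 154 154 153 154 153 130  71  39  39  38  38  38
  38  38  50 122 161 162 143 118 116 114 113 114]
heading -15.859906798467206 y at x=.493 0.3239293753426854
[[0.5712123  0.30280598 0.067     ]
 [0.42847182 0.34365228 0.067     ]
 [0.41914088 0.34626438 0.067     ]]
```

View pics/c9.png

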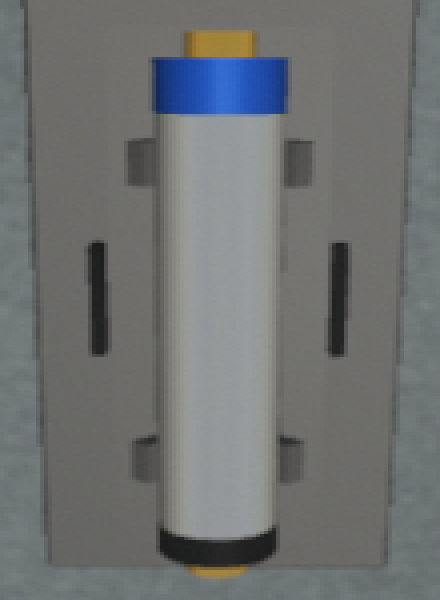

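Request:
arm_command(commands=[[0, 0, 0.002, 0.001, 0, 0.04, 1], [0, 0, 0, 0, 0, 0.045, 1], [0, 0, 0, 0, 0, 0.04, 1], [0, 0, 0, 0, 0, 0.027, 1], [0, 0, 0, 0, 0, 0.013, 0.8]])

```text
time: 13.45
ee_pos: [0.4946, 0.3221, 0.234]
eef_rot: [0.001, 0.99, -0.138, -0.001]
wrist_force: [-0.3, 0.7, -0.2]
opening: 0.0843
```

```bash
python3 plan.py .495 .324 .224 -15.8 1
```

```text
from [0.4946 0.3221 0.234 ] th -15.89 tilt(z axis) [-0.0018 -0.0016 -1.    ] open 0.0843 t 13.45 F [-0.3  0.7 -0.2]
[0,0,-0.002,-0.0001,-0.0020,0.0100]
```

Request:
arm_command(commands=[[0, 0, 0, 0, -0.001, 0.006, 0.4], [0, 0, 0, 0, 0, 0.004, 0.1], [0, 0, 0, 0, 0, 0, -0.15], [0, 0, 0, 0, 0, 0, -0.15], [0, 0, 0, 0, 0, 0, -0.15]], newtons=10)

```text
time: 14.08
ee_pos: [0.495, 0.3243, 0.2257]
eef_rot: [-0.0, 0.99, -0.138, 0.0]
wrist_force: [0.3, 0.1, -0.6]
opening: 0.0393
```

```bash
python3 plan.py .495 .324 .224 -15.8 1;python3 - <<'E'
from h import *
c=bot.camera('wrist');save(c,'w10')
E
```

```text
from [0.495  0.3243 0.2257] th -15.82 tilt(z axis) [ 8.e-04  4.e-04 -1.e+00] open 0.0393 t 14.07 F [ 0.3  0.1 -0.6]
[0,0,-0.000,0.0001,0.0003,0.0017]
```

View pics/w10.png

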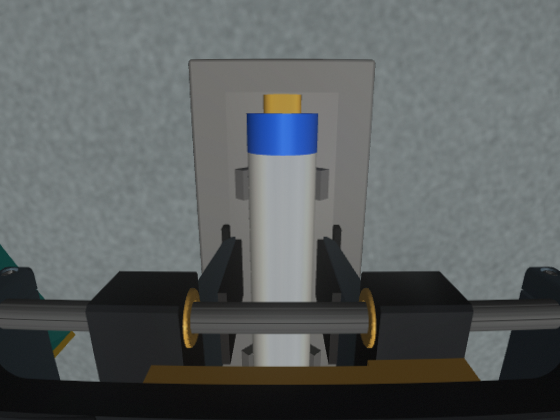

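The reservoir, at column 282, is centred between the pads at 225 and 337. Gripping and lifting.

Request:
arm_command(commands=[[0, 0, 0, 0, 0, 0.001, -0.4], [0, 0, 0, 0, 0, 0, -0.7], [0, 0, 0, 0, 0, 0, -1], [0, 0, 0, 0, 0, 0, -1], [0, 0, 0, 0, 0, 0, -1]], newtons=45)

```text
time: 14.75
ee_pos: [0.4948, 0.3238, 0.2243]
eef_rot: [0.001, 0.991, -0.138, -0.0]
wrist_force: [-0.1, -4.8, 3.6]
opening: 0.0294
```

Request:
arm_command(commands=[[0, 0, 0, 0, 0, -0.01, -1], [0, 0, 0, 0, 0, -0.025, -1], [0, 0, 0, 0, 0, -0.04, -1], [0, 0, 0, 0, 0, -0.045, -1], [0, 0, 0, 0, 0, -0.04, -1]])

```text
time: 15.38
ee_pos: [0.4948, 0.3249, 0.3861]
eef_rot: [-0.001, 0.99, -0.138, 0.0]
wrist_force: [0.7, 0.4, -2.5]
opening: 0.0291
```

```bash
python3 plan.py .536 -.081 .38 99.4 20; python3 - <<'E'
from h import *
c=bot.camera('wrist');save(c,'w11')
print(bot.observe()['joints'])
E
```

```text
from [0.4948 0.3249 0.3861] th -15.82 tilt(z axis) [ 0.0011  0.0023 -1.    ] open 0.0291 t 15.38 F [ 0.7  0.4 -2.5]
[0,0,-0.101,0.0075,0.0190,0.0003]
[0,0,-0.101,0.0056,0.0196,0.0003]
[0,0,-0.101,0.0036,0.0201,0.0003]
[0,0,-0.101,0.0015,0.0203,0.0003]
[0,0,-0.101,-0.0005,0.0204,0.0003]
[0,0,-0.101,-0.0026,0.0202,0.0003]
[0,0,-0.101,-0.0046,0.0199,0.0003]
[0,0,-0.101,-0.0065,0.0193,0.0003]
[0,0,-0.101,-0.0084,0.0186,0.0003]
[0,0,-0.101,-0.0103,0.0176,0.0003]
[0,0,-0.101,-0.0120,0.0165,0.0003]
[0,0,-0.101,-0.0136,0.0152,0.0003]
[0,0,-0.101,-0.0150,0.0138,0.0003]
[0,0,-0.101,-0.0163,0.0122,0.0003]
[0,0,-0.101,-0.0175,0.0105,0.0003]
[0,0,-0.101,-0.0185,0.0087,0.0003]
[0,0,-0.101,-0.0192,0.0068,0.0003]
[0,0,-0.101,-0.0198,0.0048,0.0003]
[0,0,-0.101,-0.0202,0.0028,0.0003]
[0,0,-0.101,-0.0204,0.0008,0.0003]
[5.61196681e-01 3.52816038e-01 1.54747379e+00 1.35923329e-03
 1.22841827e+00 2.40763849e+00]
```

View pics/w11.png

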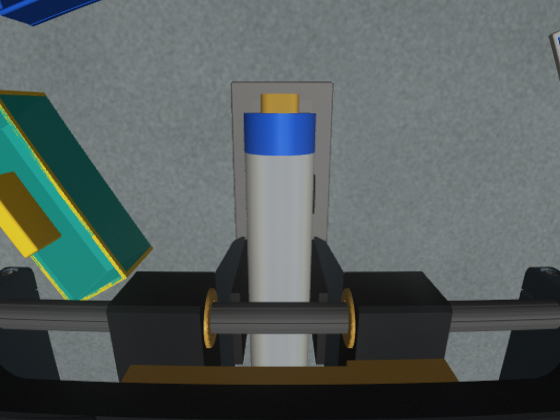

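The reservoir is held and level, and the cradle is unmoved. I'll carry it over the bracket with the 115° turn.

```bash
python3 plan.py .536 -.081 .38 99.4 15
```

```text
from [0.4956 0.3254 0.392 ] th -15.82 tilt(z axis) [ 0.0102  0.0079 -0.9999] open 0.0294 t 15.43 F [2.7 2.1 2.3]
[0,0,-0.134,0.0100,0.0253,0.0008]
[0,0,-0.134,0.0065,0.0264,0.0008]
[0,0,-0.134,0.0029,0.0271,0.0008]
[0,0,-0.134,-0.0007,0.0272,0.0008]
[0,0,-0.134,-0.0044,0.0269,0.0008]
[0,0,-0.134,-0.0079,0.0260,0.0008]
[0,0,-0.134,-0.0113,0.0248,0.0008]
[0,0,-0.134,-0.0145,0.0230,0.0008]
[0,0,-0.134,-0.0175,0.0209,0.0008]
[0,0,-0.134,-0.0201,0.0183,0.0008]
[0,0,-0.134,-0.0224,0.0155,0.0008]
[0,0,-0.134,-0.0243,0.0124,0.0008]
[0,0,-0.134,-0.0257,0.0090,0.0008]
[0,0,-0.134,-0.0267,0.0055,0.0008]
[0,0,-0.134,-0.0272,0.0019,0.0008]
```

Request:
arm_command(commands=[[0, 0, -0.13, 0.01, 0.025, 0, -1], [0, 0, -0.134, 0.0065, 0.0265, 0, -1], [0, 0, -0.134, 0.003, 0.027, 0, -1], [0, 0, -0.134, -0.001, 0.027, 0, -1], [0, 0, -0.134, -0.0045, 0.027, 0, -1]])

```text
time: 16.05
ee_pos: [0.5078, 0.1888, 0.384]
eef_rot: [-0.001, 0.981, 0.196, 0.0]
wrist_force: [0.1, -0.0, -2.1]
opening: 0.0291
```

Request:
arm_command(commands=[[0, 0, -0.134, -0.008, 0.026, 0, -1], [0, 0, -0.134, -0.0115, 0.025, 0, -1], [0, 0, -0.134, -0.0145, 0.023, 0, -1], [0, 0, -0.134, -0.0175, 0.021, 0, -1], [0, 0, -0.134, -0.02, 0.018, 0, -1]])

```text
time: 16.68
ee_pos: [0.5205, 0.0531, 0.3841]
eef_rot: [-0.0, 0.862, 0.507, 0.001]
wrist_force: [0.2, 0.5, -2.5]
opening: 0.0295
```

```bash
python3 plan.py .536 -.081 .38 99.4 5
```

```text
from [0.5205 0.0531 0.3841] th 60.98 tilt(z axis) [ 0.0011  0.0013 -1.    ] open 0.0295 t 16.68 F [ 0.2  0.5 -2.5]
[0,0,-0.134,-0.0220,0.0157,0.0008]
[0,0,-0.134,-0.0239,0.0126,0.0008]
[0,0,-0.134,-0.0253,0.0093,0.0008]
[0,0,-0.134,-0.0264,0.0059,0.0008]
[0,0,-0.134,-0.0269,0.0023,0.0008]
```

Request:
arm_command(commands=[[0, 0, -0.15, -0.024, 0.017, 0.001, -1], [0, 0, -0.15, -0.027, 0.013, 0.001, -1], [0, 0, -0.15, -0.028, 0.009, 0.001, -1], [0, 0, -0.14, -0.026, 0.005, 0.001, -1], [0, 0, -0.08, -0.019, 0.002, 0, -1]])

```text
time: 17.3
ee_pos: [0.5362, -0.0806, 0.38]
eef_rot: [0.0, 0.648, 0.762, 0.001]
wrist_force: [-0.0, -0.2, -2.1]
opening: 0.0294
```

```bash
python3 - <<'E'
from h import *
c=bot.camera('wrist');
c=bot.camera('wrist');save(c,'w12')
import pickle;pickle.dump(dict(c),open('w12.pkl','wb'))
E
python3 plan.py .536 -.081 .38 99.4 1
```

```text
from [ 0.5364 -0.0809  0.38  ] th 98.98 tilt(z axis) [ 1.2e-03  2.0e-04 -1.0e+00] open 0.0292 t 17.4 F [ 0.2  0.6 -1.5]
[0,0,-0.007,-0.0000,-0.0004,0.0000]
```

View pics/w12.png

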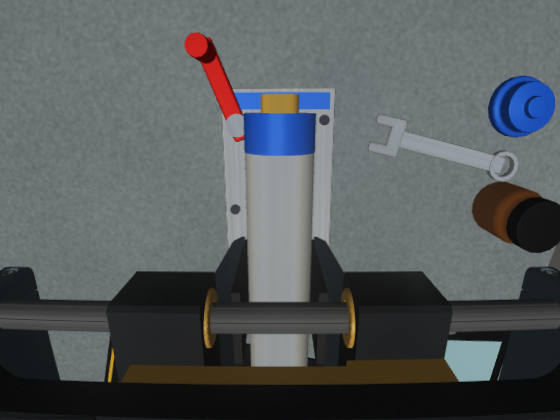

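The bracket sits under the reservoir, with the stripe at row 100 beneath the blue end. The keeper bar runs from (237,125) to the knob at (199,45), clear of the work. I'll fit the plate edges to refine the seat.

```bash
python3 - <<'E'
from h import *
import pickle;c=pickle.load(open('w12.pkl','rb'))
f=c["frame"]; g=cv2.cvtColor(f,cv2.COLOR_RGB2GRAY).astype(float)
cv2.imwrite("pics/c12.png",cv2.resize(f[80:260,185:345],None,fx=4.5,fy=3.3,interpolation=cv2.INTER_NEAREST)[:,:,::-1])
gx=np.diff(cv2.GaussianBlur(g,(3,3),0),axis=1)
Lp=[];Rp=[]
for y in range(150,232,4):
    r=gx[y,215:240]; i=r.argmax(); Lp.append((215+i+.5,y))
for y in range(115,232,4):
    r=gx[y,318:345]; i=r.argmin(); Rp.append((318+i+.5,y))
gy=np.diff(cv2.GaussianBlur(g,(3,3),0),axis=0)
T=[(x,80+np.abs(gy[80:96,x]).argmax()+.5) for x in list(range(305,332,3))]
print(Lp[::5],Rp[::5],T)
def fit(P,z):
    P=onz(c,P,z)[:,:2]; m=np.median(P,0); v=cv2.fitLine(P.astype(np.float32),cv2.DIST_HUBER,0,.001,.001).ravel(); 
    h=np.degrees(np.arctan2(v[1],v[0])); return v,h
for n,P in(("L",Lp),("R",Rp),("T",T)):
    v,h=fit(P,.008); print(n,v,h)
vL,hL=fit(Lp,.008);vR,hR=fit(Rp,.008);vT,hT=fit(T,.008)
def X(a,b):
    k=np.linalg.solve(np.c_[a[:2],-b[:2]],b[2:]-a[2:]);return a[2:]+k[0]*a[:2]
A=X(vL,vT);B=X(vR,vT);print(A,B,np.linalg.norm(A-B),(A+B)/2)
for h in(99,99.4,99.8):
    h=np.radians(h);print((A+B)/2-.1*np.array([np.cos(h),np.sin(h)]))
# reservoir end
print("blue end in hand", onz(c,[(280,113)],.380-.172+.015))
k=onz(c,[(197,44)],.111)[0];p=onz(c,[(236,124)],.08)[0];print("knob",k,"post~",p)
E
```

```text
[(np.float64(223.5), 150), (np.float64(224.5), 170), (np.float64(225.5), 190), (np.float64(239.5), 210), (np.float64(227.5), 230)] [(np.float64(321.5), 115), (np.float64(332.5), 135), (np.float64(331.5), 155), (np.float64(330.5), 175), (np.float64(330.5), 195), (np.float64(329.5), 215)] [(305, np.float64(91.5)), (308, np.float64(91.5)), (311, np.float64(91.5)), (314, np.float64(91.5)), (317, np.float64(91.5)), (320, np.float64(91.5)), (323, np.float64(91.5)), (326, np.float64(91.5)), (329, np.float64(91.5))]
L [ 0.16417123 -0.98643184  0.4814983  -0.07979488] -80.5509
R [ 0.166605   -0.9860237   0.5887755  -0.06815081] -80.40951
T [0.98605454 0.16642243 0.55757606 0.02102815] 9.579875
[0.46725544 0.00578418] [0.57326    0.02367523] 0.10750376 [0.5202577 0.0147297]
[ 0.53590116 -0.08403913]
[ 0.53659031 -0.08392751]
[ 0.53727866 -0.08381109]
blue end in hand [[ 0.52452341 -0.0022943   0.223     ]]
knob [0.46450431 0.03148864 0.111     ] post~ [ 0.4932318  -0.01729933  0.08      ]
```

View pics/c12.png

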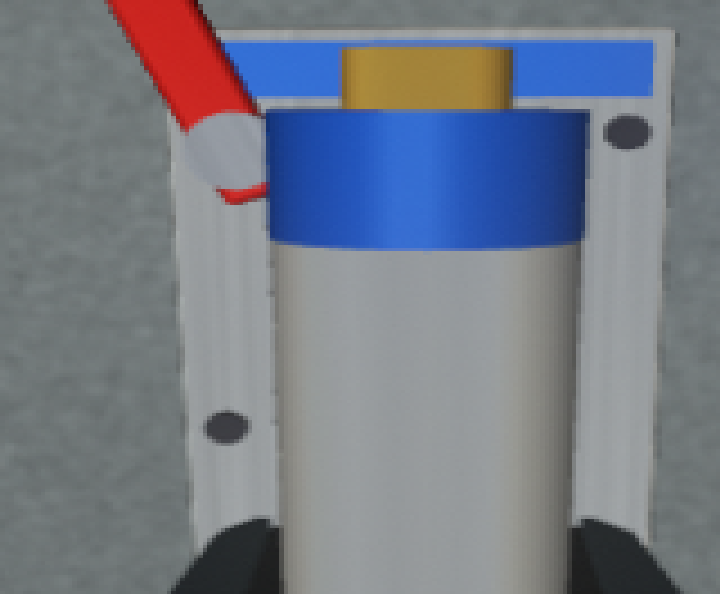

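The bracket heading is 99.5° and the seat is about (0.536, -0.081). The reservoir is within 1 mm of that, and the keeper is at about 1.94 rad. Descending to just above the lips.

Request:
arm_command(commands=[[0, 0, -0.008, 0, 0, 0.03, -1], [0, 0, 0, 0, 0, 0.04, -1], [0, 0, 0, 0, 0, 0.033, -1], [0, 0, 0, 0, 0, 0.018, -1], [0, 0, 0, 0, 0, 0.005, -1]], newtons=60)

```text
time: 18.02
ee_pos: [0.5356, -0.0789, 0.2531]
eef_rot: [-0.001, 0.646, 0.763, -0.0]
wrist_force: [0.0, 0.5, -1.5]
opening: 0.0291
```

```bash
python3 - <<'E'
from h import *
c=bot.camera('scene');cv2.imwrite('pics/s13.png',cv2.resize(c['frame'][160:290,150:320],None,fx=4.4,fy=4.4,interpolation=cv2.INTER_CUBIC)[:,:,::-1])
c=bot.camera('wrist');save(c,'w13')
E
python3 plan.py .5363 -.081 .222 99.5 1
```

```text
from [ 0.536  -0.0792  0.2542] th 99.55 tilt(z axis) [ 0.e+00  4.e-04 -1.e+00] open 0.0294 t 18.12 F [-1.2  0.7 -1.1]
[0,0,0.001,-0.0018,-0.0000,0.0322]
```

View pics/s13.png

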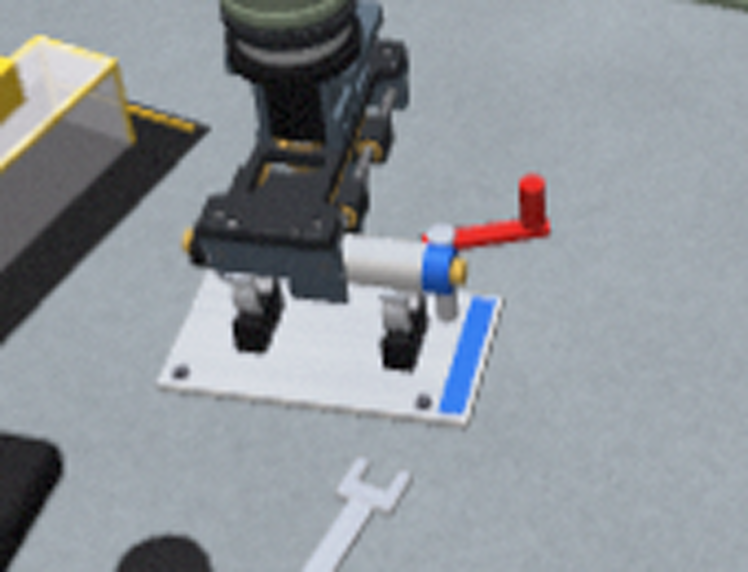

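View pics/w13.png

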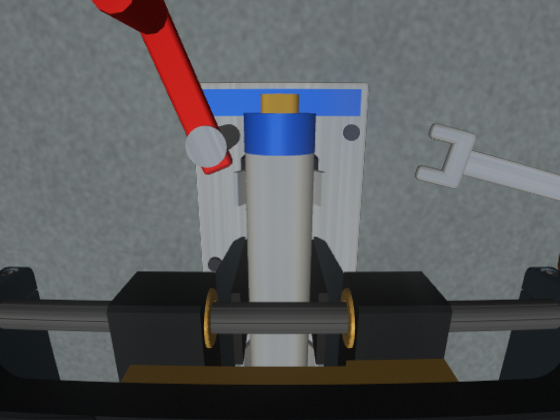

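The reservoir is centred between the lips of the blue-side clip, which are at columns 241 and 320. I'll check the end-to-end centring against the plate edge, since the plate end should be 20 mm beyond the blue face.

```bash
python3 - <<'E'
from h import *
c=bot.camera('wrist');g=cv2.cvtColor(c["frame"],cv2.COLOR_RGB2GRAY).astype(int)
print(g[78:96,340],g[105:118,280])
o=bot.observe();z=o["ee_pos"][2]-.172
hd=np.radians(99.5);Y=np.array([np.cos(hd),np.sin(hd)])
for r in (83,84,85): print((onz(c,[(340,r)],.008)[0,:2]-o["ee_pos"][:2])@Y)
for r in(113,114): print("blue",(onz(c,[(280,r)],z+.015)[0,:2]-o["ee_pos"][:2])@Y)
L=onz(c,[(241,185),(320,185)],.07);print((L[:,:2]-o["ee_pos"][:2])@np.array([np.sin(hd),-np.cos(hd)]))
print(o["ee_pos"],o["wrist_force"])
E
```

```text
[111 113 113 113 110 141 146 147 147 147 132 101 101 101 100 100 100 102] [131 130 130 131 131 130 130 130 114 102 101 100 101]
0.09841981345840098
0.0978377155464193
0.09725494969413864
blue 0.08126863533667603
blue 0.08090668870585863
[-0.01784228  0.0196103 ]
[ 0.53624753 -0.07941527  0.25479342] [-0.05345699 -0.77968833 -1.03102802]
```

Request:
arm_command(commands=[[0, 0, 0, -0.002, 0, 0.004, -1], [0, 0, 0, 0, 0, 0.004, -1], [0, 0, 0, 0, 0, 0.004, -1], [0, 0, 0, 0, 0, 0.005, -1], [0, 0, 0, 0, 0, 0.005, -1]])

```text
time: 18.8
ee_pos: [0.5369, -0.0821, 0.2343]
eef_rot: [0.002, 0.646, 0.764, 0.001]
wrist_force: [-1.5, -0.0, 4.9]
opening: 0.029
```

```bash
python3 plan.py .5363 -.081 .222 99.5 1
```

```text
from [ 0.5369 -0.0821  0.2343] th 99.56 tilt(z axis) [ 0.0042 -0.001  -1.    ] open 0.029 t 18.8 F [-1.5 -0.   4.9]
[0,0,0.001,0.0012,-0.0004,0.0123]
```

Request:
arm_command(commands=[[0, 0, 0, 0.001, 0, 0.003, -1], [0, 0, 0, 0, 0, 0.004, -1], [0, 0, 0, 0, 0, 0.003, -1], [0, 0, 0, 0, 0, 0.002, -1], [0, 0, 0, 0, 0, 0.001, -1]])

```text
time: 19.42
ee_pos: [0.5357, -0.0807, 0.222]
eef_rot: [-0.0, 0.646, 0.764, -0.0]
wrist_force: [-7.8, 1.4, 27.9]
opening: 0.029
```

```bash
python3 plan.py .5363 -.081 .222 99.5 1
```

```text
from [ 0.5357 -0.0807  0.222 ] th 99.57 tilt(z axis) [-6.e-04  2.e-04 -1.e+00] open 0.029 t 19.43 F [-7.8  1.4 27.9]
[0,0,0.001,-0.0004,0.0005,0.0000]
```

The reservoir is home: TCP at 0.222 puts its axis at 50 mm, and it is on the block at 28 N. I'll relax, open and look.

Request:
arm_command(commands=[[0, 0, 0, 0, 0.0005, -0.002, -1], [0, 0, 0, 0, 0, -0.001, -0.5], [0, 0, 0, 0, 0, 0, 0.2], [0, 0, 0, 0, 0, 0, 0.2], [0, 0, 0, 0, 0, 0, 0.2]])

```text
time: 20.05
ee_pos: [0.5369, -0.0808, 0.222]
eef_rot: [0.0, 0.646, 0.764, 0.0]
wrist_force: [-0.3, 0.0, -0.5]
opening: 0.0536
```

Request:
arm_command(commands=[[0, 0, 0, 0, 0, -0.01, 0.2], [0, 0, 0, 0, 0, -0.03, 0.2], [0, 0, 0, 0, 0, -0.04, 0.2], [0, 0, 0, 0, 0, -0.04, 0], [0, 0, 0, 0, 0, -0.02, -0.3]])

```text
time: 20.68
ee_pos: [0.5368, -0.0808, 0.3655]
eef_rot: [0.002, 0.646, 0.764, 0.001]
wrist_force: [-0.9, -0.4, 0.2]
opening: 0.0382
```

```bash
python3 - <<'E'
from h import *
c=bot.camera('scene');cv2.imwrite('pics/s14.png',cv2.resize(c['frame'][160:290,150:320],None,fx=4.4,fy=4.4,interpolation=cv2.INTER_CUBIC)[:,:,::-1])
c=bot.camera('wrist')
c=bot.camera('wrist');save(c,'w14')
import pickle;pickle.dump(dict(c),open('w14.pkl','wb'))
E
python3 plan.py .5363 -.081 .222 99.5 1
```

```text
from [ 0.5366 -0.0808  0.3636] th 99.57 tilt(z axis) [ 3.1e-03 -6.0e-04 -1.0e+00] open 0.0324 t 20.82 F [-0.5 -0.4 -0.3]
[0,0,0.001,-0.0002,-0.0003,0.1416]
```

View pics/s14.png

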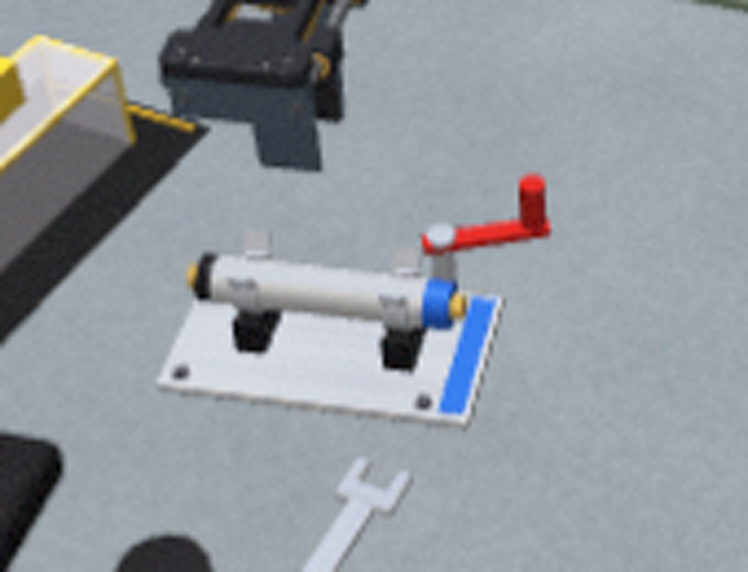

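View pics/w14.png

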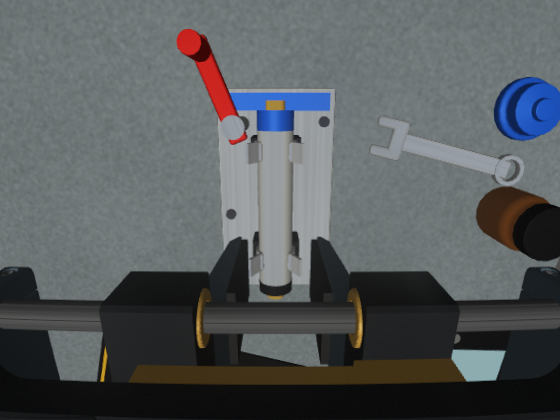

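The reservoir lies in both clips, with its blue end at the stripe, row 109. I'll check the centring and plan the keeper move.

```bash
python3 - <<'E'
from h import *
import pickle;c=pickle.load(open('w14.pkl','rb'))
f=c["frame"];g=f.max(2).astype(int)
print(g[82:125,276].tolist());print(g[275:302,274].tolist());print(g[84:94,328].tolist(),g[276:294,322].tolist())
hd=np.radians(99.5);Y=np.array([np.cos(hd),np.sin(hd)]);X=np.array([Y[1],-Y[0]])
P=lambda px,z:(onz(c,[px],z)[0,:2]-np.array([.5363,-.081]))
for n,px,z in(("plate+",(328,88.5),.008),("plate-",(322,284.5),.008),("blue",(276,109.5),.065),("black",(274,295),.065),("stub+",(276,99.5),.054),("clipB+",(297,139),.074),("clipB-",(297,162),.074)):
    v=P(px,z);print(n,round(v@X,4),round(v@Y,4))
cv2.imwrite("pics/c14.png",cv2.resize(f[80:305,205:345],None,fx=4,fy=2.6,interpolation=cv2.INTER_NEAREST)[:,:,::-1])
k=P((189,41),.111);p=P((234,127),.08);print("knob",k@X,k@Y,"post",p@X,p@Y)
E
```

```text
[118, 119, 119, 121, 124, 118, 122, 155, 162, 162, 186, 214, 213, 213, 213, 214, 213, 213, 146, 165, 164, 165, 165, 165, 165, 164, 164, 164, 186, 207, 207, 207, 207, 206, 207, 207, 206, 206, 206, 206, 207, 207, 206]
[155, 154, 156, 155, 155, 155, 156, 156, 156, 156, 136, 79, 35, 35, 35, 34, 35, 33, 35, 34, 34, 132, 164, 164, 139, 120, 103]
[122, 122, 123, 119, 109, 159, 159, 160, 174, 203] [24, 25, 25, 24, 24, 24, 24, 23, 23, 23, 24, 22, 23, 22, 24, 23, 23, 23]
plate+ 0.0481 0.1003
plate- 0.0498 -0.0982
blue 0.0007 0.0817
black -0.0012 -0.0779
stub+ 0.0007 0.0893
clipB+ 0.0166 0.0601
clipB- 0.0169 0.0426
knob -0.05269531606918763 0.12288151589179235 post -0.030139401680461895 0.06925616965153715
```

View pics/c14.png

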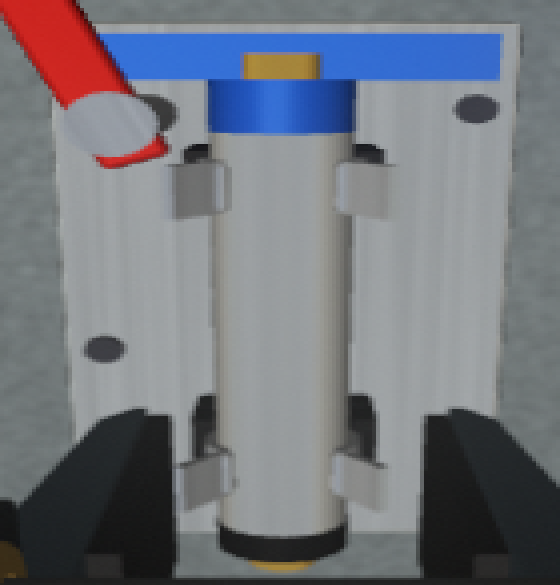

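Centring is good: about +1 mm relative to the plate, and the reservoir sits inside both clips. The knob is at bracket (-0.0527, 0.1229), so the keeper is at about 1.93 rad. I'll move above the knob, keeping the tool aligned with the bracket axes.

Request:
arm_command(commands=[[0, 0, 0, 0.025, -0.01, 0, 0], [0, 0, 0, 0.035, -0.015, 0.005, 0], [0, 0, 0, 0.035, -0.015, 0.01, 0], [0, 0, 0, 0.02, -0.009, 0.01, 0], [0, 0, 0, 0.007, -0.003, 0.005, 0]], newtons=12)

```text
time: 21.45
ee_pos: [0.4639, 0.0316, 0.3308]
eef_rot: [-0.001, 0.645, 0.764, -0.001]
wrist_force: [0.4, -0.2, 0.3]
opening: 0.0457
```

```bash
python3 - <<'E'
from h import *
c=bot.camera('wrist')
c=bot.camera('wrist');save(c,'w15')
c=bot.camera('top')
cv2.imwrite('pics/t15.png',cv2.resize(c['frame'][140:260,240:400],None,fx=4.5,fy=4.5,interpolation=cv2.INTER_CUBIC)[:,:,::-1])
E
python3 plan.py .4643 .031 .275 99.5 1
```

```text
from [0.4652 0.0307 0.3318] th 99.59 tilt(z axis) [-7.e-04 -4.e-04 -1.e+00] open 0.0458 t 21.6 F [ 0.2 -0.1  0.3]
[0,0,0.002,0.0004,-0.0009,0.0568]
```

View pics/w15.png

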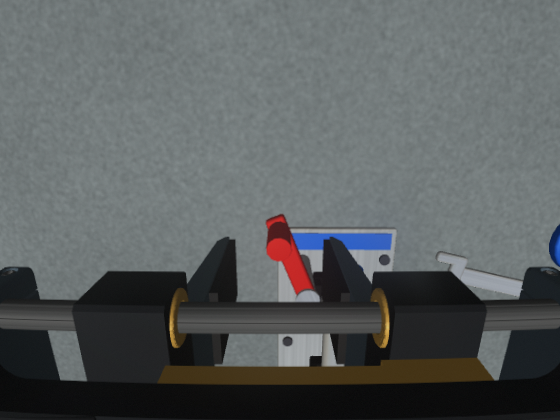

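The knob at (279,245) is centred between the jaws. Descending and gripping lightly.

Request:
arm_command(commands=[[0, 0, 0, 0, -0.001, 0.015, 0], [0, 0, 0, 0, 0, 0.02, 0], [0, 0, 0, 0, 0, 0.014, 0], [0, 0, 0, 0, 0, 0.007, 0], [0, 0, 0, 0, 0, 0, -0.3]], newtons=12)

```text
time: 22.22
ee_pos: [0.4642, 0.0305, 0.276]
eef_rot: [-0.0, 0.646, 0.764, -0.0]
wrist_force: [-0.3, -0.1, 0.6]
opening: 0.0383
```

Request:
arm_command(commands=[[0, 0, 0, 0, 0, 0, -0.6], [0, 0, 0, 0, 0, 0, -0.9], [0, 0, 0, 0, 0, 0, -1], [0, 0, 0, 0, 0, 0, -1], [0, 0, 0, 0, 0, 0, -1]])

```text
time: 22.85
ee_pos: [0.4641, 0.0308, 0.2766]
eef_rot: [0.0, 0.646, 0.764, 0.0]
wrist_force: [-1.1, 0.8, 3.2]
opening: 0.0155
```

```bash
python3 - <<'E'
from h import *
c=bot.camera('wrist');save(c,'w16')
o=bot.observe();hd=np.radians(99.5);Y=np.array([np.cos(hd),np.sin(hd)]);X=np.array([Y[1],-Y[0]])
v=o["ee_pos"][:2]-np.array([.5363,-.081])
r=np.array([v@X+.032,v@Y-.068]);print("rel post",r,np.hypot(*r),np.degrees(np.arctan2(r[1],r[0])),o["ee_pos"],o["opening"],o["wrist_force"])
a=np.radians(np.array([110.7-10*i for i in range(12)]+[0]))
p=.058*np.c_[np.cos(a),np.sin(a)]
for d in np.diff(p,axis=0): print("toolx %.4f tooly %.4f"%(d[1],d[0]))
E
```

```text
rel post [-0.02079171  0.05418321] 0.05803546541370691 110.99329374634507 [0.46406625 0.03079439 0.27659467] 0.015451981855169376 [-1.49384118  1.0186377   4.90687121]
toolx 0.0027 tooly 0.0097
toolx 0.0010 tooly 0.0101
toolx -0.0008 tooly 0.0101
toolx -0.0025 tooly 0.0098
toolx -0.0042 tooly 0.0092
toolx -0.0057 tooly 0.0084
toolx -0.0071 tooly 0.0072
toolx -0.0082 tooly 0.0059
toolx -0.0091 tooly 0.0044
toolx -0.0097 tooly 0.0027
toolx -0.0101 tooly 0.0010
toolx -0.0007 tooly 0.0000
```

View pics/w16.png

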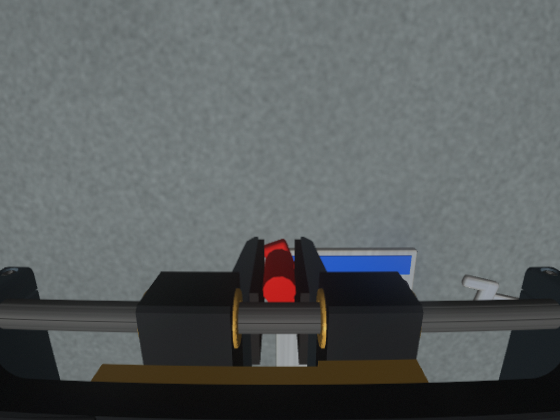

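The knob is gripped at radius 58.0 mm and 111°, matching the model. Swinging along the arc.

Request:
arm_command(commands=[[0, 0, 0, 0.0025, 0.01, 0, -1], [0, 0, 0, 0.001, 0.01, 0, -1], [0, 0, 0, -0.001, 0.01, 0, -1], [0, 0, 0, -0.0025, 0.01, 0, -1], [0, 0, 0, -0.004, 0.009, 0, -1]])

```text
time: 23.52
ee_pos: [0.5136, 0.0348, 0.2758]
eef_rot: [-0.0, 0.646, 0.764, -0.0]
wrist_force: [-3.3, 1.4, 1.7]
opening: 0.0155
```

```bash
cat > arc.py <<'E'
from h import *
o=bot.observe();hd=np.radians(99.5);Y=np.array([np.cos(hd),np.sin(hd)]);X=np.array([Y[1],-Y[0]])
v=o["ee_pos"][:2]-np.array([.5363,-.081])
r=np.array([v@X+.032,v@Y-.068]);A=np.degrees(np.arctan2(r[1],r[0]));print("rel post",r,np.hypot(*r),A,o["opening"],o["wrist_force"])
a=np.radians(np.r_[np.arange(A-10,0,-10),0])
p=np.vstack([r,.058*np.c_[np.cos(a),np.sin(a)]])
for d in np.diff(p,axis=0): print("toolx %.4f tooly %.4f"%(d[1],d[0]))
E
python3 arc.py
```

```text
rel post [0.02873471 0.04994142] 0.057617960344218566 60.0852435054446 0.015497414700415744 [-3.30516424  1.40951763  1.66138931]
toolx -0.0055 tooly 0.0085
toolx -0.0071 tooly 0.0072
toolx -0.0083 tooly 0.0058
toolx -0.0092 tooly 0.0043
toolx -0.0098 tooly 0.0026
toolx -0.0101 tooly 0.0009
toolx -0.0001 tooly 0.0000
```

Request:
arm_command(commands=[[0, 0, 0, -0.0055, 0.0085, 0, -1], [0, 0, 0, -0.007, 0.007, 0, -1], [0, 0, 0, -0.0085, 0.006, 0, -1], [0, 0, 0, -0.009, 0.0045, 0, -1], [0, 0, 0, -0.007, 0.002, 0, -1]])

```text
time: 24.15
ee_pos: [0.5469, 0.0024, 0.276]
eef_rot: [-0.0, 0.646, 0.763, -0.0]
wrist_force: [-3.4, 1.1, -1.8]
opening: 0.0156
```

```bash
python3 arc.py
```

```text
rel post [0.0562634  0.01254439] 0.05764488136741469 12.568988520210437 0.015560801996707715 [-3.3527072   1.14945271 -1.7659678 ]
toolx -0.0099 tooly 0.0017
toolx -0.0026 tooly 0.0001
```

Request:
arm_command(commands=[[0, 0, 0, -0.007, 0.0015, 0, -1], [0, 0, 0, -0.004, 0.0005, 0, -1], [0, 0, 0, -0.002, 0, 0, -1], [0, 0, 0, -0.0015, 0, 0, -1], [0, 0, 0, 0, 0, 0, -1]])

```text
time: 24.78
ee_pos: [0.5509, -0.0109, 0.276]
eef_rot: [-0.0, 0.646, 0.764, -0.0]
wrist_force: [-4.2, 1.3, -4.5]
opening: 0.0154
```

```bash
python3 arc.py; python3 - <<'E'
from h import *
c=bot.camera('wrist');save(c,'w17')
E
```

```text
rel post [ 0.05793378 -0.00130298] 0.057948426047268194 -1.2884097829377295 0.015356899727938729 [-4.20021133  1.32920808 -4.52199349]
toolx 0.0013 tooly 0.0001
```

View pics/w17.png

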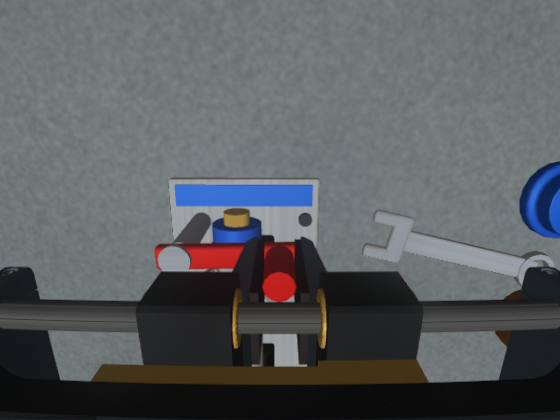

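The bar crosses the reservoir, but there's no clear stop force yet. I'll push a little further to feel it.

Request:
arm_command(commands=[[0, 0, 0, -0.001, 0, 0, -1], [0, 0, 0, -0.001, 0, 0, -1], [0, 0, 0, -0.001, 0, 0, -1], [0, 0, 0, 0, 0, 0, -1], [0, 0, 0, 0, 0, 0, -1]])

```text
time: 25.45
ee_pos: [0.5512, -0.0129, 0.276]
eef_rot: [-0.001, 0.646, 0.764, 0.0]
wrist_force: [-5.3, 5.3, -3.2]
opening: 0.0157
```

```bash
python3 arc.py
```

```text
rel post [ 0.05797607 -0.00329277] 0.05806950496386398 -3.250641542599497 0.015662647819334696 [-5.29900713  5.28288435 -3.17043327]
toolx 0.0033 tooly 0.0000
```

Request:
arm_command(commands=[[0, 0, 0, -0.001, 0, 0, -1], [0, 0, 0, -0.001, 0, 0, -1], [0, 0, 0, 0, 0, 0, -1], [0, 0, 0, 0, 0, 0, -1], [0, 0, 0, 0, 0, 0, -1]])

```text
time: 26.08
ee_pos: [0.5514, -0.0137, 0.276]
eef_rot: [-0.003, 0.646, 0.763, 0.001]
wrist_force: [-6.6, 11.5, -2.5]
opening: 0.0159
```

```bash
python3 arc.py; python3 - <<'E'
from h import *
c=bot.camera('wrist');save(c,'w18')
E
```

```text
rel post [ 0.05800426 -0.00409628] 0.058148717024892424 -4.039536035311576 0.0158869523589134 [-6.57381424 11.46481074 -2.46861606]
toolx 0.0041 tooly -0.0000
```

View pics/w18.png

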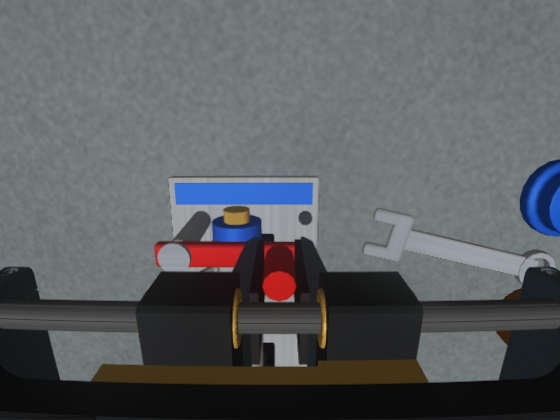

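The force rises about 6 N over 2 mm and the bar is parallel to the stripe, so it is at its stop. I'll release in place without backing off, rise and check.

Request:
arm_command(commands=[[0, 0, 0, 0, 0, 0, -0.7], [0, 0, 0, 0, 0, 0, -0.3], [0, 0, 0, 0, 0, 0, -0.1], [0, 0, 0, 0, 0, 0, -0.1], [0, 0, 0, 0, 0, -0.01, -0.1]])

```text
time: 26.75
ee_pos: [0.5521, -0.0161, 0.2863]
eef_rot: [-0.0, 0.646, 0.764, -0.0]
wrist_force: [0.1, 0.3, -0.0]
opening: 0.0411
```

Request:
arm_command(commands=[[0, 0, 0, 0, 0, -0.03, 0], [0, 0, 0, 0, 0, -0.04, 0], [0, 0, 0, -0.02, 0, -0.04, 0], [0, 0, 0, -0.03, 0, -0.03, 0], [0, 0, 0, -0.02, 0, 0, 0]])

```text
time: 27.38
ee_pos: [0.564, -0.086, 0.4296]
eef_rot: [0.003, 0.646, 0.763, 0.002]
wrist_force: [0.2, 0.1, -0.2]
opening: 0.0456
```

```bash
python3 - <<'E'
from h import *
c=bot.camera('wrist')
c=bot.camera('wrist');save(c,'w19')
s=bot.camera('scene');save(s,'s19')
hsv=cv2.cvtColor(c["frame"],cv2.COLOR_RGB2HSV)
m=cv2.inRange(hsv,(0,150,80),(6,255,255))|cv2.inRange(hsv,(174,150,80),(180,255,255))
ys,xs=np.nonzero(m);print(xs.min(),xs.max(),ys.min(),ys.max())
cv2.imwrite("pics/c19.png",cv2.resize(c["frame"][80:300,180:380],None,fx=4,fy=2.7)[:,:,::-1])
E
```

```text
201 287 102 120
```

View pics/w19.png

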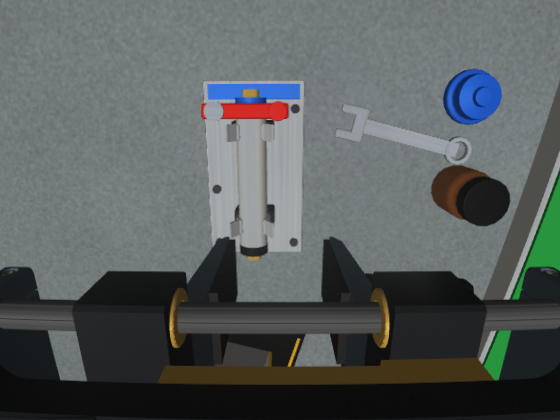

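View pics/s19.png

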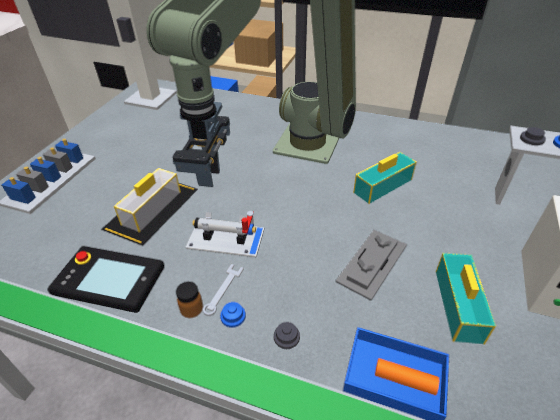

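The keeper lies square across the reservoir, at row 111 from (212,111) to (279,111). The cover is on the mat and the cradle, pucks, jar and wrench are untouched. I'll do one numeric check of the keeper angle and the centring.

```bash
python3 - <<'E'
from h import *
c=bot.camera('wrist');save(c,'w20');f=c["frame"];g=f.max(2).astype(int);print(bot.observe()["ee_pos"])
hsv=cv2.cvtColor(f,cv2.COLOR_RGB2HSV)
m=cv2.inRange(hsv,(0,150,60),(6,255,255))|cv2.inRange(hsv,(174,150,60),(180,255,255))
hd=np.radians(99.5);Y=np.array([np.cos(hd),np.sin(hd)]);X=np.array([Y[1],-Y[0]])
def P(px,z): v=onz(c,px,z)[:,:2]-np.array([.5363,-.081]); return np.c_[v@X,v@Y]
ys,xs=np.nonzero(m); print(xs.min(),xs.max(),ys.min(),ys.max())
x0=xs.min()
mid=[(x,(ys[xs==x].min()+ys[xs==x].max())/2) for x in range(xs.min()+22,xs.max()-20)]
q=P(mid,.077);k=np.polyfit(q[:,0],q[:,1],1);print("bar slope deg",np.degrees(np.arctan(k[0])),"y at post x",np.polyval(k,-.032))
cv2.imwrite("pics/c20.png",cv2.resize(f[75:270,195:315],None,fx=6,fy=3,interpolation=cv2.INTER_NEAREST)[:,:,::-1])
for x in (250,252): print(g[78:108,x].tolist(),g[235:268,x].tolist())
for x in (298,): print(g[76:90,x].tolist(),g[240:260,x].tolist())
E
```

```text
[ 0.56327449 -0.08477317  0.42470712]
203 289 107 125
bar slope deg -0.17845299081069202 y at post x 0.0692031644555028
[125, 125, 126, 130, 130, 128, 123, 164, 171, 181, 212, 221, 222, 221, 221, 180, 170, 170, 171, 171, 171, 170, 171, 142, 204, 218, 218, 218, 218, 134] [162, 162, 162, 162, 162, 163, 162, 163, 162, 162, 162, 162, 162, 162, 164, 162, 136, 64, 40, 40, 40, 40, 38, 37, 39, 88, 150, 170, 156, 130, 129, 128, 129]
[130, 127, 128, 128, 129, 126, 125, 163, 170, 179, 211, 220, 221, 220, 221, 180, 171, 171, 170, 171, 170, 171, 170, 143, 204, 216, 217, 217, 218, 133] [160, 161, 162, 161, 161, 161, 161, 161, 161, 162, 160, 161, 161, 161, 160, 160, 148, 103, 43, 43, 41, 41, 42, 41, 41, 69, 134, 171, 167, 147, 129, 127, 127]
[119, 122, 122, 123, 121, 118, 117, 116, 131, 167, 173, 183, 209, 217] [171, 172, 159, 114, 72, 70, 69, 69, 80, 120, 157, 170, 171, 171, 170, 155, 129, 127, 126, 125]
```

View pics/c20.png

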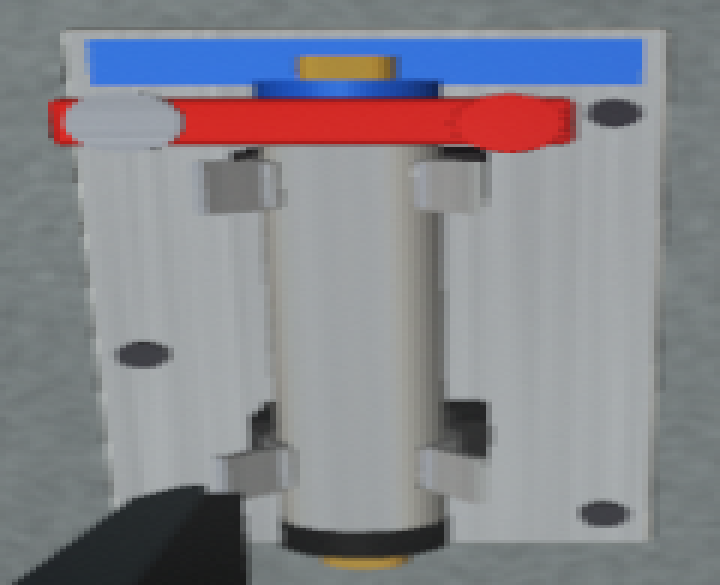

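```bash
python3 - <<'E'
from h import *
c=bot.camera('wrist')
hd=np.radians(99.5);Y=np.array([np.cos(hd),np.sin(hd)]);X=np.array([Y[1],-Y[0]])
def P(px,z): v=onz(c,[px],z)[0,:2]-np.array([.5363,-.081]); return (v@X*1e3).round(1),(v@Y*1e3).round(1)
for n,px,z in(("plate+",(298,84),.008),("plate-",(298,254.7),.008),("blue",(251,101.3),.065),("black",(251,259.7),.065),("black-side",(244,258),.055),("clip1a",(269,128.5),.074),("clip1b",(269,145.7),.074),("clip2a",(269,224),.074),("clip2b",(269,239),.074)): print(n,P(px,z))
E
```

```text
plate+ (np.float64(45.6), np.float64(101.3))
plate- (np.float64(48.7), np.float64(-95.6))
blue (np.float64(-0.5), np.float64(82.1))
black (np.float64(-3.8), np.float64(-76.9))
black-side (np.float64(-12.2), np.float64(-79.4))
clip1a (np.float64(16.3), np.float64(57.8))
clip1b (np.float64(16.2), np.float64(42.1))
clip2a (np.float64(15.7), np.float64(-34.5))
clip2b (np.float64(15.5), np.float64(-50.3))
```

Measured in the same frame, the reservoir's centre is at 2.6 mm, the plate's at 2.9 mm and the clips' at 3.8 mm, so it is centred to about 1 mm. The keeper is 0.2° from square, and the gripper is clear of everything.

```bash
python3 -c "
from h import *
print(bot.observe()['time'],bot.observe()['wrist_force']); print(bot.finish_job())"
```

```text
27.625 [-0.14459814 -0.14200852  0.71025375]
the job is handed in; nothing more can be done
None
```

The job is handed in at 27.6 s of the 72 s allowed. I set the dust cover on the mat and snapped the reservoir home in both clips with its blue end at the stripe. The keeper is swung to its stop.

| Check | Result |
|---|---|
| Cover on the mat | Upright, lengthwise, centred to about 2 mm. One automatic outline of the roof read about 5 mm off, apparently because a gripper finger hid one edge. |
| Reservoir seated | Reached its block at the right height with 28 N of push. It is centred to about 1 mm against the plate and the clips; an earlier reading gave up to 2 mm against one clip. |
| Keeper | 0.2° from square. The stop force rose clearly as I pushed; the position reading went about 4 mm past nominal, which I put down to the pads sliding on the knob. |
| Everything else | The wrench, pucks, jar and cradle looked untouched in the last scene picture, and the gripper was clear of everything. |

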